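Load the contactor test nest

ROBOT

A 6-joint arm with a two-finger parallel gripper is mounted at the origin on the work surface. World frame = base frame: x ahead of the robot, y to its left, z up, the work surface at z = 0. Lengths are in m, angles in rad, forces in N, time in s.
With the tool pointing down it reaches from about 0.225 to 0.875 m from the base axis. Payload 3.4 kg.
Tool frame: the origin (TCP) lies midway between the tips of the shut fingers; the grasp point (between the pads) lies 19 mm behind it (grip_point_offset is the distance from the TCP to the grasp point, in m); z points along the fingers, y is the line along which they close (so a half turn about z gives the same grasp; the last joint's range is limited). The gripper opens to 85 mm and grips with 20 to 120 N. Pads are 22 mm wide; open, the fingers measure 114 mm over their backs; the gripper's body (76 mm by 85 mm) begins 54 mm behind the grasp point. The pads swing forward as they close: fully open they stand 13 mm farther back than shut.
Start: joints at [-1.367, 0.276, 1.505, -0, 1.361, -0.121], TCP at [0.183, -0.545, 0.231] pointing down, gripper open.
Joint ranges: [-2.89, 2.89], [-0.75, 2.08], [0.22, 2.7], [-1.18, 4.32], [0.11, 2.71], [-2.7, 2.7]. Speed limits (rad/s): [2.57, 2.57, 3.14, 3.14, 3.14, 3.14].

INTERFACE

Orientations are given as a unit quaternion [w, x, y, z].
In Python, from station import * gives the robot as it stands. The module is installed in compiled form; this text tells all that it offers.
- The arm moves only by the tool carry_out, never from a script. Its argument "rows" is a list of rows, each an object with "travel": the shift along the tool's x, y, z in mm, a list of three; "rotation": the turn, a rotation vector about the tool's x, y, z in rad, a list of three; "claw": the finger opening in mm, from 0 to 85.4. In form: [{"travel": [dx, dy, dz], "rotation": [rx, ry, rz], "claw": claw}, ...]. A call has 1 to 12 rows; each row shifts and turns the commanded pose from where the row before left it, along the tool's axes as they then stand; what a row does not reach is not made up. A row lasts 1/12 s, in which the tool goes at most 41.7 mm and 7.16 degrees, less where a joint would pass 70% of its speed; a pose out of reach is approached as far as the arm can. A call with a gripper value outside its range is refused whole. The fingers move at their own pace and stop on an object; "force" is the grip in N (left out, the last holds). Time passes only in rows, so rows that do not move let the fingers close. It gives the time, the measured TCP pose, the force, the opening and the grip force at its end, in the units of the state.
- state(): the state, without advancing time (a new reading comes with each control period).
- read_camera(name): name is "side" or "top"; returns (picture, depth): 480x640x3 uint8, red, green, blue; 480x640 float32, m along the optical axis (not along the pixel's ray), 0 where there is no reading.
- camera_model(name): a dict with "camera_matrix" (3x3 intrinsics, pixels), "camera_from_world" (4x4, takes a point from world to camera coordinates). Camera axes: x right, y up, looking along -z (the intrinsics and any distortion apply to the point x, -y, -z); pixel columns grow to the right and rows downward; lengths in m; the calibration is good to about 2 mm. A picture is of the moment at which its call begins. camera_model takes no time and is no camera call.
- close_job(): hands the job in; it is judged then, once.
The state is a dict: "time": time; "joint_pos": joint angles; "joint_velocities": joint speeds; "joint_efforts": joint torques, N m; "tool_pos": TCP position; "ee_rot": TCP orientation; "contact_force": force on the tool from outside, world axes, zero at the start; "moment": the same for the moment, N m; "gripper_width": opening from 0.0 (shut) to 1.0 (fully open); "gripper_force": force on a finger pad.
Only numpy, scipy, OpenCV 4.12 (cv2) and the standard library are available. Lean on these libraries where they do the work, as an engineer would, in place of code of your own. Each camera call takes 0.05 s, during which the arm holds its last target. There are 200 camera calls.

TASK

Get the test nest ready: swing its keeper lever over to open, slide the round aluminium setting dummy back out of the guide track and stand it upright in the blue tray, then load every pale grey contactor module that is on the bench into the track, setting each down in the open loading bay and sliding its base under the retaining lips, the first right up to the end stop and each of the others right up to the one ahead, leaving no gaps. Only when they are all home, swing the keeper lever back to closed, and leave the other things on the bench alone.

Things in the scene. Friction and masses are not known exactly. Their poses are not given: they have to be found in the camera images.
- nest: test nest, fixed: aluminium plate 116 (x) x 410 (y) x 8 mm with a straight guide track along its y axis, from the bay (+y) to the end stop (-y). Origin on the track's centre line at bench level, z up; track floor (plate top) at z = 8 mm. The track holds four modules: without gaps their origins lie at y = -172, -108, -44 and +20 mm, z = 8 mm
- stop (a point): foot of the black end stop's face, on the track floor: x = 0, y = -204, z = 8 mm in the nest's frame. A base pushed home touches it
- place1 (a point): first place in the track, on its floor at nest x = 0, y = -172, z = 8 mm: a module's origin lies here when the row has no gaps
- place2 (a point): second place in the track, on its floor at nest x = 0, y = -108, z = 8 mm: a module's origin lies here when the row has no gaps
- place3 (a point): third place in the track, on its floor at nest x = 0, y = -44, z = 8 mm: a module's origin lies here when the row has no gaps
- place4 (a point): fourth place in the track, on its floor at nest x = 0, y = 20, z = 8 mm: a module's origin lies here when the row has no gaps
- mouth (a point): track mouth, on the floor, at nest y = 60 mm, the only way in or out. From here to the stop: rails 56 mm apart, with lips overhanging the base flange, their undersides at nest z = 19 mm, tops at 24 mm, 42 mm slot between them, rail outsides at x = +-44 mm. A flange has 2 mm play each side, 3 mm in height. Flared low guides (top z = 19 mm) lead in from y = 87 mm
- bay (a point): middle of the open loading bay (bare plate from y = 62 to 160 mm, x = +-58 mm): x = 0, y = 108, z = 8 mm in the nest's frame. Beyond it, at y = 161 to 183 mm, stand the lever's two steel pivot cheeks, 66 mm high, 32 mm wide over all
- lever (a joint): keeper lever angle, rad. 0 = closed: steel arm level over the bay, pointing to nest -y, 49 to 61 mm above the bench, too low for a module beneath. 1.95 = open: swung up and over to nest +y, beyond the bay. Stops at both; let go, it falls by its own weight to the side of upright (1.57) it leans to and rests there. 2 to 4 N at the handle moves it; starts closed
- pivot (a point): lever's pivot, on a level axis along the nest's x: nest x = 0, y = 172, z = 55 mm
- lever_grip (a point): where to grip the lever's handle, a black round bar 14 mm in diameter along the nest's x, 97 mm from the pivot axis; the bar reaches 75 mm to the nest's -x side of the arm, this point lies at nest x = -58 mm. 55 mm above the bench when closed, about 145 mm when open; moves on a circle about the pivot axis
- dummy: setting dummy: the same base flange as a module, 52 mm (x) x 64 mm (y) x 8 mm, in aluminium, with a plain round aluminium post 34 mm in diameter and 48 mm tall on it; 56 mm tall in all, 0.3 kg. Origin at the centre of the underside, z up. At the start it stands in the nest's track under the lips, somewhere between the stop and the mouth
- tray: blue open tray, fixed, 150 mm (x) x 130 mm (y) outside, walls 4 mm thick and 28 mm high, floor about 4 mm thick; origin at the centre of its underside
- module1: contactor module: pale grey block 32 (x) x 46 (y) mm, 48 mm tall, two dark bands, brass screws on top, standing centrally on a black base flange 52 (its x) x 64 (its y) x 8 mm; 56 mm tall in all, 0.15 to 0.3 kg. Origin at the centre of the underside, z up. Same after a half turn. Starts upright on the bench at any heading; may be absent
- module2: contactor module: pale grey block 32 (x) x 46 (y) mm, 48 mm tall, two dark bands, brass screws on top, standing centrally on a black base flange 52 (its x) x 64 (its y) x 8 mm; 56 mm tall in all, 0.15 to 0.3 kg. Origin at the centre of the underside, z up. Same after a half turn. Starts upright on the bench at any heading; may be absent
- module3: contactor module: pale grey block 32 (x) x 46 (y) mm, 48 mm tall, two dark bands, brass screws on top, standing centrally on a black base flange 52 (its x) x 64 (its y) x 8 mm; 56 mm tall in all, 0.15 to 0.3 kg. Origin at the centre of the underside, z up. Same after a half turn. Starts upright on the bench at any heading; may be absent
- module4: contactor module: pale grey block 32 (x) x 46 (y) mm, 48 mm tall, two dark bands, brass screws on top, standing centrally on a black base flange 52 (its x) x 64 (its y) x 8 mm; 56 mm tall in all, 0.15 to 0.3 kg. Origin at the centre of the underside, z up. Same after a half turn. Starts upright on the bench at any heading; may be absent
- module5: contactor module: pale grey block 32 (x) x 46 (y) mm, 48 mm tall, two dark bands, brass screws on top, standing centrally on a black base flange 52 (its x) x 64 (its y) x 8 mm; 56 mm tall in all, 0.15 to 0.3 kg. Origin at the centre of the underside, z up. Same after a half turn. Starts upright on the bench at any heading; may be absent
- meter: bystander: black multimeter lying flat, 120 x 70 x 30 mm, origin at the centre of its underside
- driver: bystander: screwdriver lying on the bench
- labels: bystander: white roll of labels, 68 mm in diameter, 30 mm high

How it is judged:
On the way, in this order (a step that is already met when the one before it is completed fails the run):
1. the keeper lever is open (value of joint lever above 1.75 rad), for 0.2 s.
2. with the lever open, every module stands in the track under the lips, in a row without gaps from the end stop (horizontal distance between any of module1, module2, module3, module4, module5 and place1 below 0.0055 m and (not (horizontal distance between any of module1, module2, module3, module4, module5 and place3 below 0.0065 m) or horizontal distance between any of module1, module2, module3, module4, module5 and place2 below 0.006 m) and (not (horizontal distance between any of module1, module2, module3, module4, module5 and place4 below 0.007 m) or horizontal distance between any of module1, module2, module3, module4, module5 and place3 below 0.0065 m) and (horizontal distance between module1 and place1 below 0.0055 m or horizontal distance between module1 and place2 below 0.006 m or horizontal distance between module1 and place3 below 0.0065 m or horizontal distance between module1 and place4 below 0.007 m) and z of module1 in the frame of nest between 0.005 and 0.0125 m and angle between each of module1, module2, module3, module4, module5's own z axis and vertical below 0.1 rad and (horizontal distance between module2 and place1 below 0.0055 m or horizontal distance between module2 and place2 below 0.006 m or horizontal distance between module2 and place3 below 0.0065 m or horizontal distance between module2 and place4 below 0.007 m) and z of module2 in the frame of nest between 0.005 and 0.0125 m and (horizontal distance between module3 and place1 below 0.0055 m or horizontal distance between module3 and place2 below 0.006 m or horizontal distance between module3 and place3 below 0.0065 m or horizontal distance between module3 and place4 below 0.007 m) and z of module3 in the frame of nest between 0.005 and 0.0125 m and (horizontal distance between module4 and place1 below 0.0055 m or horizontal distance between module4 and place2 below 0.006 m or horizontal distance between module4 and place3 below 0.0065 m or horizontal distance between module4 and place4 below 0.007 m) and z of module4 in the frame of nest between 0.005 and 0.0125 m and (horizontal distance between module5 and place1 below 0.0055 m or horizontal distance between module5 and place2 below 0.006 m or horizontal distance between module5 and place3 below 0.0065 m or horizontal distance between module5 and place4 below 0.007 m) and z of module5 in the frame of nest between 0.005 and 0.0125 m and value of joint lever above 1.6 rad), for 0.2 s.
3. the keeper lever is closed (value of joint lever below 0.1 rad), for 0.2 s.
At the end, for the whole second after the job is handed in: Every module present stands in the track, base under the lips, in a row without gaps from the end stop (within 5.5 mm of the first place to 7 mm of the fourth); the dummy stands upright on the tray's floor (tilt under 0.1 rad); the keeper lever is closed (below 0.1 rad); all at rest (horizontal distance between any of module1, module2, module3, module4, module5 and place1 below 0.0055 m and (not (horizontal distance between any of module1, module2, module3, module4, module5 and place3 below 0.0065 m) or horizontal distance between any of module1, module2, module3, module4, module5 and place2 below 0.006 m) and (not (horizontal distance between any of module1, module2, module3, module4, module5 and place4 below 0.007 m) or horizontal distance between any of module1, module2, module3, module4, module5 and place3 below 0.0065 m) and (horizontal distance between module1 and place1 below 0.0055 m or horizontal distance between module1 and place2 below 0.006 m or horizontal distance between module1 and place3 below 0.0065 m or horizontal distance between module1 and place4 below 0.007 m) and z of module1 in the frame of nest between 0.005 and 0.0125 m and angle between each of module1, module2, module3, module4, module5, dummy's own z axis and vertical below 0.1 rad and (horizontal distance between module2 and place1 below 0.0055 m or horizontal distance between module2 and place2 below 0.006 m or horizontal distance between module2 and place3 below 0.0065 m or horizontal distance between module2 and place4 below 0.007 m) and z of module2 in the frame of nest between 0.005 and 0.0125 m and (horizontal distance between module3 and place1 below 0.0055 m or horizontal distance between module3 and place2 below 0.006 m or horizontal distance between module3 and place3 below 0.0065 m or horizontal distance between module3 and place4 below 0.007 m) and z of module3 in the frame of nest between 0.005 and 0.0125 m and (horizontal distance between module4 and place1 below 0.0055 m or horizontal distance between module4 and place2 below 0.006 m or horizontal distance between module4 and place3 below 0.0065 m or horizontal distance between module4 and place4 below 0.007 m) and z of module4 in the frame of nest between 0.005 and 0.0125 m and (horizontal distance between module5 and place1 below 0.0055 m or horizontal distance between module5 and place2 below 0.006 m or horizontal distance between module5 and place3 below 0.0065 m or horizontal distance between module5 and place4 below 0.007 m) and z of module5 in the frame of nest between 0.005 and 0.0125 m and x of dummy in the frame of tray between -0.06 and 0.06 m and y of dummy in the frame of tray between -0.052 and 0.052 m and z of dummy in the frame of tray between 0 and 0.009 m and linear speed of each of module1, module2, module3, module4, module5, dummy below 0.02 m/s and value of joint lever below 0.1 rad); the robot touches nothing.
It fails at once if the meter is pushed more than 40 mm (distance of meter from where it was at the start of the episode above 0.04 m).
It fails at once if the driver is pushed more than 40 mm (distance of driver from where it was at the start of the episode above 0.04 m).
It fails at once if the labels is pushed more than 40 mm (distance of labels from where it was at the start of the episode above 0.04 m).
Of module1, module2, module3, module4, module5 only 3 to 4 are there at a start; the rules pass over those that are not, and their reading is None.
At some moment in a run one of module1, module2, module3, module4, module5, dummy may be knocked a few centimetres aside while the robot is not near it.
It also fails if it takes over 210 s, if anything falls off the work surface, if the arm or the gripper's body presses on something with over 40 N, if the wrist force passes 120 N, or if a joint passes its speed limit or range.

## Working session

There is one attempt and no reset: what is moved stays moved. The work goes in short steps, Python scripts to look and compute and a tool call to move; the robot and the scene stay as the last step left them, time stands still between calls to the robot, and variables do not carry over. Pictures are saved under pics/ and viewed, at most 14 in all, crops included, and the job is handed in when it is done.

Besides the shell and the picture viewer there is one more tool, called after ">>>" as name(argument=value, ...) on one line, values as JSON. carry_out: Moves the arm, as the interface text tells. Its arguments: {"type":"object","properties":{"rows":{"type":"array","items":{"type":"object","properties":{"travel":{"type":"array","items":{"type":"number"}},"rotation":{"type":"array","items":{"type":"number"}},"claw":{"type":"number"}}}},"force":{"type":"number"}},"required":["rows"]}

```bash
mkdir -p pics; cat > h.py <<'E'
from station import *
import numpy as np, cv2
from scipy.spatial.transform import Rotation as R
def shot(n,tag=None):
    p,d=read_camera(n)
    if tag: cv2.imwrite(f'pics/{tag}.png',p[:,:,::-1])
    return p,d
def cw(n):
    m=camera_model(n); return np.array(m['camera_matrix']),np.array(m['camera_from_world'])
def ray(n,uv):
    K,T=cw(n); uv=np.atleast_2d(uv).astype(float)
    x=(uv[:,0]-K[0,2])/K[0,0]; y=(uv[:,1]-K[1,2])/K[1,1]
    d=np.c_[x,-y,-np.ones(len(x))]@T[:3,:3]   # R^T d
    o=-T[:3,:3].T@T[:3,3]
    return o,d
def onplane(n,uv,z):
    o,d=ray(n,uv); return o+d*((z-o[2])/d[:,2])[:,None]
def cloud(n,dep):
    v,u=np.mgrid[:480,:640]; o,d=ray(n,np.c_[u.ravel(),v.ravel()])
    return (o+d*dep.ravel()[:,None]).reshape(480,640,3)
def proj(n,P):
    K,T=cw(n); c=np.atleast_2d(P)@T[:3,:3].T+T[:3,3]
    return np.c_[K[0,0]*c[:,0]/-c[:,2]+K[0,2],K[1,1]*-c[:,1]/-c[:,2]+K[1,2]]
E
python3 - <<'E'
from h import *
for n in('top','side'):
    p,d=shot(n,n+'0'); K,T=cw(n); print(n,K.round(1).tolist(),(-T[:3,:3].T@T[:3,3]).round(3),T[:3,:3].round(2).tolist(),(d>0).mean(), {k:v for k,v in camera_model(n).items() if k not in('camera_matrix','camera_from_world')})
print(state())
E
```

```text
top [[610.7, 0.0, 311.1], [0.0, 610.7, 241.1], [0.0, 0.0, 1.0]] [0.473 0.034 1.43 ] [[0.02, -1.0, 0.02], [1.0, 0.02, 0.09], [-0.09, 0.02, 1.0]] 0.99607421875 {}
side [[456.9, 0.0, 319.2], [0.0, 456.9, 234.3], [0.0, 0.0, 1.0]] [0.322 0.867 0.687] [[-0.96, -0.27, -0.02], [0.14, -0.56, 0.81], [-0.23, 0.78, 0.58]] 0.9959635416666667 {}
{'time': 0.1, 'joint_pos': array([-1.36701660e+00,  2.76530199e-01,  1.50599214e+00, -1.72983472e-05,
        1.36071127e+00, -1.21015025e-01]), 'joint_velocities': array([-1.03191688e-03, -5.69161607e-04, -3.73542834e-03, -2.71461591e-05,
       -1.71764357e-03, -6.59360206e-05]), 'joint_efforts': array([ 8.80904408e-04, -4.17699623e+01, -2.46405387e+01, -3.19446663e-04,
        5.80639797e-03,  1.30888665e-05]), 'tool_pos': array([ 0.18337614, -0.54448172,  0.23053284]), 'ee_rot': array([-8.19426012e-04,  9.86841877e-01,  1.61686232e-01, -4.23939134e-05]), 'contact_force': array([-0.4021836 ,  0.07039094, -0.81043194]), 'moment': array([ 0.06932791, -0.05433683, -0.00977444]), 'gripper_force': 0.0, 'gripper_width': 0.9948866506977317}
```

View pics/top0.png

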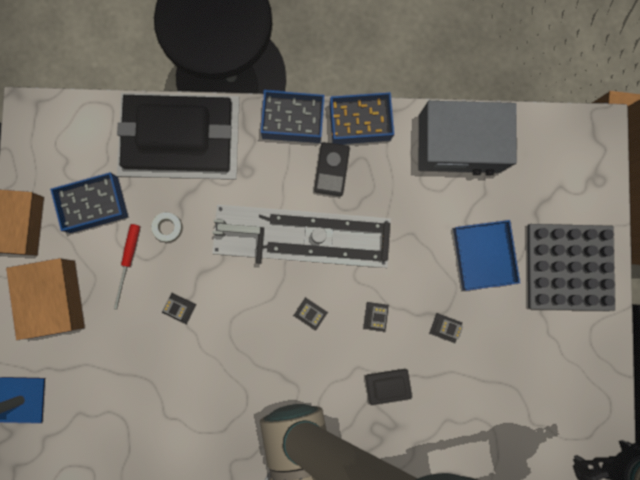

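View pics/side0.png

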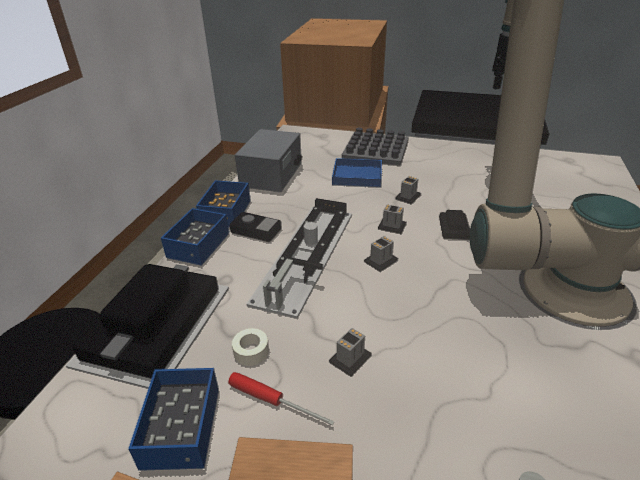

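```bash
python3 - <<'E'
from h import *
p,d=shot('top'); C=cloud('top',d); Z=C[...,2]
hsv=cv2.cvtColor(p,cv2.COLOR_RGB2HSV)
print('bench z',np.median(Z[340:370,200:260]),Z[340:370,200:260].std())
def rect(P):
    r=cv2.minAreaRect((P[:,:2]*1000).astype(np.float32)); b=cv2.boxPoints(r)
    e=[b[1]-b[0],b[2]-b[1]]; l=max(e,key=np.linalg.norm); 
    return np.round(r[0],1),np.round(sorted(map(np.linalg.norm,e)),1),round(float(np.degrees(np.arctan2(l[1],l[0]))),1)
# modules
for u,v in[(178,308),(310,313),(376,317),(446,327)]:
    m=np.zeros((480,640),bool); m[v-24:v+24,u-24:u+24]=1
    f=C[m&(Z>.004)&(Z<.012)]; t=C[m&(Z>.045)]
    dark=(m&(hsv[...,2]<75)).astype(np.uint8)
    n,l,s,_=cv2.connectedComponentsWithStats(dark); k=1+s[1:,4].argmax()
    ys,xs=np.where((l==k)); 
    hull=cv2.convexHull(np.c_[xs,ys]).reshape(-1,2)
    print((u,v),'flange depth',rect(f),'n',len(f),'topz',np.median(t[:,2]).round(4),len(t),rect(t),'col',rect(onplane('top',hull,.008)))
# nest
m=np.zeros((480,640),bool); m[200:275,205:398]=1
q=C[m&(Z>.005)&(Z<.0115)]; print('plate',rect(q),np.median(q[:,2]))
q=C[m&(Z>.02)&(Z<.028)]; print('lips',rect(q),np.median(q[:,2]))
q=C[m&(Z>.028)];
for z0,z1 in((.028,.04),(.04,.047),(.047,.065),(.065,.09)):
    q=C[m&(Z>z0)&(Z<z1)]; print(z0,len(q),q.min(0).round(3),q.max(0).round(3))
m[:]=0;m[212:300,445:525]=1
q=C[m&(hsv[...,0]>100)&(hsv[...,0]<125)&(hsv[...,1]>120)];print('tray',rect(q),np.percentile(q[:,2],[5,50,95]))
q=C[m&(Z>.02)];print('rim',rect(q))
h=(np.clip(Z,0,.08)/.08*255).astype(np.uint8)
a=np.hstack([p[195:280,205:400,::-1],cv2.cvtColor(h,cv2.COLOR_GRAY2BGR)[195:280,205:400]])
cv2.imwrite('pics/nest.png',cv2.resize(a,None,fx=2.05,fy=2.05*1,interpolation=cv2.INTER_CUBIC))
ps,ds=shot('side'); S=cloud('side',ds)
cv2.imwrite('pics/nests.png',cv2.resize(ps[180:320,230:370,::-1],None,fx=4,fy=4,interpolation=cv2.INTER_CUBIC))
np.savez('c0.npz',C=C,S=S,p=p,ps=ps)
E
```

```text
bench z -9.866205675779227e-06 0.11149162430201587
(178, 308) flange depth (array([435.7, 313. ]), array([108.5, 108.9], dtype=float32), 2.3) n 398 topz 0.0564 318 (array([440.7, 184. ]), array([ 45.5, 303.3], dtype=float32), -86.5) col (array([434.3, 309.8]), array([49.2, 60.1], dtype=float32), 66.2)
(310, 313) flange depth (array([430.9,   7.4]), array([108.5, 108.6], dtype=float32), -89.0) n 455 topz 0.0564 304 (array([436. ,  15.8]), array([35. , 74.3], dtype=float32), 51.6) col (array([428.4,   6.5]), array([46.6, 59.1], dtype=float32), 57.7)
(376, 317) flange depth (array([ 424.8, -145.8]), array([108.6, 109.6], dtype=float32), -89.1) n 414 topz 0.0566 308 (array([436.1, -63.2]), array([ 46.1, 202.7], dtype=float32), 82.1) col (array([ 425.1, -145.1]), array([47.9, 59. ], dtype=float32), -6.8)
(446, 327) flange depth (array([ 406. , -309.2]), array([108.4, 110.4], dtype=float32), -89.7) n 389 topz 0.0565 314 (array([ 443. , -151.9]), array([ 34.7, 375. ], dtype=float32), 75.6) col (array([ 403.2, -307.7]), array([48.1, 60.2], dtype=float32), 71.4)
plate (array([606.5,  30.5]), array([174.6, 450.3], dtype=float32), -88.6) 0.008017856553392377
lips (array([608.9,  35.9]), array([ 88.7, 387.8], dtype=float32), 86.6) 0.024002508328624605
0.028 297 [ 0.555 -0.173  0.028] [0.655 0.23  0.04 ]
0.04 188 [ 0.554 -0.172  0.04 ] [0.64  0.229 0.047]
0.047 676 [ 0.54  -0.166  0.047] [0.637 0.229 0.065]
0.065 143 [ 0.542 -0.024  0.065] [0.634 0.229 0.072]
tray (array([ 543.7, -213. ]), array([144.9, 510. ], dtype=float32), -81.1) [-0.00091601  0.00456859  0.02611567]
rim (array([ 543.7, -214.4]), array([150. , 512.8], dtype=float32), -81.1)
```

View pics/nest.png

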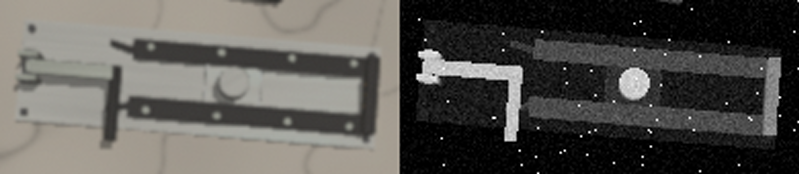

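View pics/nests.png

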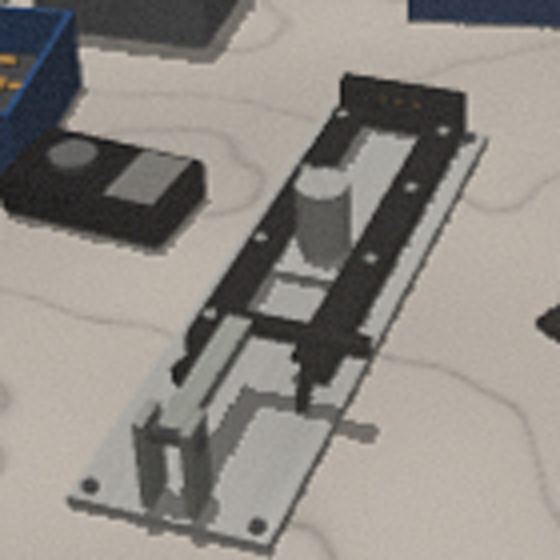

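```bash
cat >> h.py <<'E'
def rect(P):
    r=cv2.minAreaRect((P[:,:2]*1000).astype(np.float32)); b=cv2.boxPoints(r)
    e=[b[1]-b[0],b[2]-b[1]]; l=max(e,key=np.linalg.norm)
    a=float(np.degrees(np.arctan2(l[1],l[0])))%180
    return np.round(r[0],1),np.round(sorted(map(np.linalg.norm,e)),1),round(a,2)
def fcloud(n,d): return cloud(n,cv2.medianBlur(d,5))
def big(m):
    m=m.astype(np.uint8); n,l,s,_=cv2.connectedComponentsWithStats(m); return l==1+s[1:,4].argmax()
E
python3 - <<'E'
from h import *
D=[shot('top') for _ in range(5)]
p=np.median([x[0] for x in D],0).astype(np.uint8); d=np.median([x[1] for x in D],0).astype(np.float32)
C=cloud('top',d); Z=C[...,2]; hsv=cv2.cvtColor(p,cv2.COLOR_RGB2HSV)
np.savez('c0.npz',C=C,p=p)
box=np.zeros((480,640),bool); box[200:275,205:398]=1
pl=big(box&(Z>.004)); print('all',rect(C[pl]))
q=C[pl&(Z<.011)&(Z>.005)]; print('plate',rect(q),np.median(q[:,2]))
q=C[big(pl&(Z<.027)&(Z>.021)&(hsv[...,2]<110))]; print('lip1',rect(q))
m=pl&(Z<.027)&(Z>.021)
for nm,s in(('hiX',C[...,0]>.612),('loX',C[...,0]<.612)):
    q=C[m&s]; q=q[(q[:,1]>-.14)&(q[:,1]<.08)]; c=np.polyfit(q[:,1],q[:,0],1); print(nm,np.degrees(np.arctan(c[0])),c,len(q))
q=C[big(pl&(Z>.03)&(C[...,1]<-.13))]; print('stop',rect(q),np.median(q[:,2]))
q=C[big(pl&(Z>.047)&(C[...,1]<.08)&(C[...,1]>-.12))]; t=q[q[:,2]>.053];print('dummy top',rect(t),np.median(q[:,2]),t.mean(0))
q=C[pl&(Z>.047)&(C[...,1]>.06)];print('lever',rect(q))
q=q[np.abs(q[:,1]-.105)<.025]; print('handle',rect(q[q[:,0]<.6]),np.median(q[:,2]))
box[:]=0;box[212:300,445:525]=1
t=big(box&(hsv[...,0]>100)&(hsv[...,0]<125)&(hsv[...,1]>120));q=C[t]
print('tray',rect(q),'rim',rect(q[q[:,2]>.02]),'floor',rect(q[q[:,2]<.008]),np.median(q[q[:,2]<.012][:,2]))
for u,v in[(178,308),(310,313),(376,317),(446,327)]:
    box[:]=0;box[v-24:v+24,u-24:u+24]=1
    a=big(box&(Z>.004)); print('mod all',rect(C[a]),'top',rect(C[big(a&(Z>.05))]),'mean',C[a].mean(0)[:2].round(4), C[big(a&(Z>.05))].mean(0).round(4))
E
```

```text
all (array([602.3,  30.1]), array([133.6, 409.7], dtype=float32), 87.54)
plate (array([608.5,  29.4]), array([116.2, 410. ], dtype=float32), 86.77) 0.008147382348782317
lip1 (array([572.8, -23.7]), array([ 24.3, 263.8], dtype=float32), 87.14)
hiX 3.230748919731061 [0.05644704 0.63913198] 889
loX 3.2905603852792327 [0.05749434 0.57421857] 910
stop (array([ 597.1, -163.4]), array([14.9, 86. ], dtype=float32), 176.43) 0.04172036493577136
dummy top (array([606.1,  -8.6]), array([31.7, 32. ], dtype=float32), 1.7) 0.06410190757089462 [ 0.60572268 -0.00857557  0.0639387 ]
lever (array([588.4, 173.5]), array([ 82.7, 120.7], dtype=float32), 81.03)
handle (array([569.2, 123.5]), array([13.1, 59.3], dtype=float32), 177.24) 0.060937964320489035
tray (array([ 573.1, -400.1]), array([128.1, 145.1], dtype=float32), 9.01) rim (array([ 573., -400.]), array([127.9, 145.1], dtype=float32), 9.06) floor (array([ 573.5, -405.3]), array([117.2, 142.2], dtype=float32), 9.03) 0.004203443806964802
mod all (array([432.8, 309.6]), array([53.3, 64.3], dtype=float32), 66.08) top (array([433.2, 308.9]), array([31.9, 45.6], dtype=float32), 64.92) mean [0.4341 0.3039] [0.4333 0.3088 0.0564]
mod all (array([427. ,   6.6]), array([54.6, 65.4], dtype=float32), 57.42) top (array([428.,   5.]), array([32.1, 45.9], dtype=float32), 57.74) mean [0.4282 0.0057] [0.4278 0.0054 0.0562]
mod all (array([ 422.4, -147.9]), array([55. , 68.4], dtype=float32), 171.86) top (array([ 424.4, -146.8]), array([32.2, 45.8], dtype=float32), 173.32) mean [ 0.4252 -0.1438] [ 0.4245 -0.1465  0.0563]
mod all (array([ 401.1, -309.4]), array([54. , 64.5], dtype=float32), 71.0) top (array([ 402.3, -310.1]), array([32.3, 46.5], dtype=float32), 70.46) mean [ 0.4031 -0.3047] [ 0.4023 -0.3094  0.0561]
```

```bash
cat >> h.py <<'E'
O=np.array([609.5,46.5]); YAW=np.radians(-3.23)
def N(x,y): # nest mm -> world mm
    c,s=np.cos(YAW),np.sin(YAW); return np.array([O[0]+c*x-s*y,O[1]+s*x+c*y])
def toN(X,Y):
    c,s=np.cos(YAW),np.sin(YAW); a,b=X-O[0],Y-O[1]; return np.round([c*a+s*b,-s*a+c*b],1)
def pose():
    s=state(); q=np.array(s['ee_rot']); return np.array(s['tool_pos'])*1000,R.from_quat(q[[1,2,3,0]]),s
def theta(): # tool x heading, deg
    x=pose()[1].as_matrix()[:,0]; return np.degrees(np.arctan2(x[1],x[0]))
def go(x,y,z,th):
    """travel in present tool axes (mm), then rotation; alternative: turn first then travel"""
    p,r,s=pose(); t=np.radians(th)
    G=R.from_matrix(np.array([[np.cos(t),np.sin(t),0],[np.sin(t),-np.cos(t),0],[0,0,-1]]))
    g=np.array([x,y,z],float)-p
    print('travel now',r.inv().apply(g).round(1),'turn',(r.inv()*G).as_rotvec().round(3),'| travel after turn',G.inv().apply(g).round(1), 'at',p.round(1),'th',round(float(theta()),1),'F',np.round(s['contact_force'],1),'w',round(s['gripper_width']*85.4,1),'t',round(s['time'],1),flush=True)
E
python3 - <<'E'
from h import *
w=N(-58,75);print(w)
go(w[0],w[1],100,-3.2)
z=np.load('c0.npz'); C=z['C']
Z=C[...,2]; m=(Z>.058)&(C[...,1]>.18)&(C[...,1]<.26)&(abs(C[...,0]-.61)<.05); q=C[m]*1000
print('cheek nest',[toN(*a[:2]) for a in (q.min(0),q.max(0))],rect(C[m]))
E
```

```text
[555.81795982 124.64882316]
travel now [ 566.6 -515.7  131.3] turn [-0.     0.     0.381] | travel after turn [ 334.4 -689.3  131.3] at [ 183.5 -544.9  231.3] th 18.6 F [0.5 0.4 0.7] w 85.4 t 0.5
cheek nest [array([-16.1, 133.2]), array([ 17.2, 183.7])] (array([618.5, 204.4]), array([35.9, 48.2], dtype=float32), 87.8)
```

>>> carry_out(rows=[{"travel":[28,-25.5,0],"claw":45},{"travel":[28,-25.5,0],"claw":45},{"travel":[28,-25.5,0],"claw":45},{"travel":[28,-25.5,0],"claw":45},{"travel":[28,-25.5,0],"claw":45},{"travel":[28,-25.5,0],"claw":45},{"travel":[28,-25.5,0],"claw":45},{"travel":[28,-25.5,0],"claw":45},{"travel":[28,-25.5,0],"claw":45},{"travel":[28,-25.5,0],"claw":45},{"travel":[28,-25.5,0],"claw":45},{"travel":[28,-25.5,0],"claw":45}], force=25)

```text
invalid input at $.rows[0]: expected keys travel, rotation, claw
```

>>> carry_out(rows=[{"travel":[33,-30,0],"claw":45},{"travel":[33,-30,0],"claw":45},{"travel":[33,-30,0],"claw":45},{"travel":[33,-30,0],"claw":45},{"travel":[33,-30,0],"claw":45},{"travel":[33,-30,0],"claw":45},{"travel":[33,-30,0],"claw":45},{"rotation":[0,0,0.095],"claw":45},{"rotation":[0,0,0.095],"claw":45},{"rotation":[0,0,0.095],"claw":45},{"rotation":[0,0,0.095],"claw":45},{"travel":[0,0,30],"claw":45}])

```text
invalid input at $.rows[0]: expected keys travel, rotation, claw
```

```bash
python3 - <<'E'
from h import *
w=N(-58,75)
go(w[0],w[1],36,-3.23)
p,d=shot('side')
cv2.imwrite('pics/l1.png',cv2.resize(p[100:340,200:440,::-1],None,fx=2.4,fy=2.4))
E
```

```text
travel now [ 566.6 -515.7  195.3] turn [-0.     0.     0.381] | travel after turn [ 334.  -689.5  195.3] at [ 183.5 -544.9  231.3] th 18.6 F [0.5 0.4 0.7] w 85.4 t 0.5
```

View pics/l1.png

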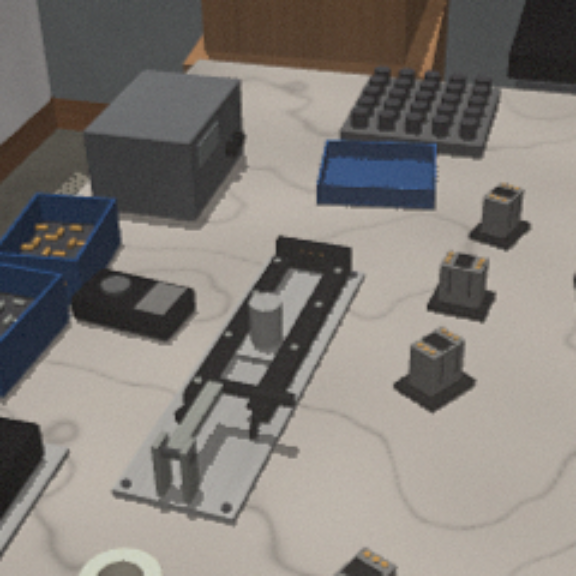

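>>> carry_out(rows=[{"travel":[28,-25.5,0],"rotation":[0,0,0],"claw":45},{"travel":[28,-25.5,0],"rotation":[0,0,0],"claw":45},{"travel":[28,-25.5,0],"rotation":[0,0,0],"claw":45},{"travel":[28,-25.5,0],"rotation":[0,0,0],"claw":45},{"travel":[28,-25.5,0],"rotation":[0,0,0],"claw":45},{"travel":[28,-25.5,0],"rotation":[0,0,0],"claw":45},{"travel":[28,-25.5,0],"rotation":[0,0,0],"claw":45},{"travel":[28,-25.5,0],"rotation":[0,0,0],"claw":45},{"travel":[28,-25.5,0],"rotation":[0,0,0],"claw":45},{"travel":[28,-25.5,0],"rotation":[0,0,0],"claw":45},{"travel":[28,-25.5,0],"rotation":[0,0,0],"claw":45},{"travel":[28,-25.5,0],"rotation":[0,0,0],"claw":45}], force=25)

```text
time: 1.5
tool_pos: [0.4048, -0.146, 0.2317]
ee_rot: [0.0, 0.987, 0.162, 0.0]
contact_force: [1.3, 0.2, 0.6]
gripper_width: 0.527
gripper_force: 0.0
```

>>> carry_out(rows=[{"travel":[28,-25.5,0],"rotation":[0,0,0],"claw":45},{"travel":[28,-25.5,0],"rotation":[0,0,0],"claw":45},{"travel":[28,-25.5,0],"rotation":[0,0,0],"claw":45},{"travel":[28,-25.5,0],"rotation":[0,0,0],"claw":45},{"travel":[28,-25.5,0],"rotation":[0,0,0],"claw":45},{"travel":[28,-25.5,0],"rotation":[0,0,0],"claw":45},{"travel":[28,-25.5,0],"rotation":[0,0,0],"claw":45},{"travel":[28,-25.5,0],"rotation":[0,0,0],"claw":45},{"travel":[0,0,30],"rotation":[0,0,0.095],"claw":45},{"travel":[0,0,30],"rotation":[0,0,0.095],"claw":45},{"travel":[0,0,30],"rotation":[0,0,0.095],"claw":45},{"travel":[0,0,0],"rotation":[0,0,0.095],"claw":45}])

```text
time: 2.5
tool_pos: [0.5471, 0.1171, 0.1353]
ee_rot: [0.001, 1.0, -0.029, -0.006]
contact_force: [-0.5, -0.1, -0.9]
gripper_width: 0.523
gripper_force: 0.0
```

```bash
python3 - <<'E'
from h import *
w=N(-58,75)
go(w[0],w[1],36,-3.23)
E
```

```text
travel now [ 9.4 -8.2 99.2] turn [ 0.002  0.012 -0.003] | travel after turn [ 8.2 -8.  99.3] at [547.1 117.1 135.3] th -3.4 F [-0.5 -0.1 -0.9] w 44.7 t 2.5
```

>>> carry_out(rows=[{"travel":[8.5,-8,0],"rotation":[0,0.01,0],"claw":45},{"travel":[0,0,30],"rotation":[0,0,0],"claw":45},{"travel":[0,0,30],"rotation":[0,0,0],"claw":45},{"travel":[0,0,30],"rotation":[0,0,0],"claw":45},{"travel":[0,0,8],"rotation":[0,0,0],"claw":45},{"travel":[0,0,0],"rotation":[0,0,0],"claw":45},{"travel":[0,0,0],"rotation":[0,0,0],"claw":8},{"travel":[0,0,0],"rotation":[0,0,0],"claw":8},{"travel":[0,0,0],"rotation":[0,0,0],"claw":8},{"travel":[0,0,0],"rotation":[0,0,0],"claw":8},{"travel":[0,0,0],"rotation":[0,0,0],"claw":8},{"travel":[0,0,0],"rotation":[0,0,0],"claw":8}])

```text
time: 3.5
tool_pos: [0.5636, 0.1269, 0.0457]
ee_rot: [-0.002, 1.0, -0.028, 0.008]
contact_force: [0.9, 5.9, -0.5]
gripper_width: 0.149
gripper_force: 26.2
```

```bash
python3 - <<'E'
from h import *
p,r,s=pose(); print(p.round(1),toN(*p[:2]),'want',N(-58,75),s['gripper_width']*85.4,s['contact_force'],s['gripper_force'],theta(), r.as_matrix()[:,2].round(3))
# waypoints of the arc, tool frame deltas (tool y ~ -nest y, z down)
a=np.radians(np.arange(0,118,8.0)); P=np.c_[97*(1-np.cos(a)),97*np.sin(a)]; print(np.diff(P,axis=0).round(1).tolist())
E
```

```text
[563.6 126.9  45.7] [-50.3  77.7] want [555.81795982 124.64882316] 12.752828649614127 [ 0.88468491  5.94561021 -0.53499343] 26.18290901184082 -3.231991277959848 [ 0.016  0.004 -1.   ]
[[0.9, 13.5], [2.8, 13.2], [4.6, 12.7], [6.4, 11.9], [8.0, 10.9], [9.4, 9.7], [10.7, 8.3], [11.7, 6.8], [12.5, 5.1], [13.1, 3.3], [13.5, 1.4], [13.5, -0.5], [13.3, -2.3], [12.9, -4.2]]
```

>>> carry_out(rows=[{"travel":[0,0,0],"rotation":[0,0,0],"claw":35},{"travel":[0,0,0],"rotation":[0,0,0],"claw":35},{"travel":[-8,2,0],"rotation":[0,-0.015,0],"claw":35},{"travel":[0,0,9],"rotation":[0,0,0],"claw":35},{"travel":[0,0,0],"rotation":[0,0,0],"claw":35},{"travel":[0,0,0],"rotation":[0,0,0],"claw":8},{"travel":[0,0,0],"rotation":[0,0,0],"claw":8},{"travel":[0,0,0],"rotation":[0,0,0],"claw":8},{"travel":[0,0,0],"rotation":[0,0,0],"claw":8},{"travel":[0,0,0],"rotation":[0,0,0],"claw":8},{"travel":[0,0,0],"rotation":[0,0,0],"claw":8}])

```text
time: 4.42
tool_pos: [0.5528, 0.1275, 0.0339]
ee_rot: [-0.004, 1.0, -0.029, -0.003]
contact_force: [-0.4, 13.9, -2.1]
gripper_width: 0.151
gripper_force: 25.3
```

```bash
python3 - <<'E'
from h import *
p,r,s=pose(); print(p.round(1),toN(*p[:2]),s['gripper_width']*85.4,s['contact_force'],s['gripper_force'],theta(), r.as_matrix()[:,2].round(3))
E
```

```text
[552.8 127.5  33.9] [-61.2  77.7] 12.893423675487023 [-0.39564704 13.90912961 -2.05451337] 25.336257219314575 -3.335384849382468 [-0.006  0.008 -1.   ]
```

>>> carry_out(rows=[{"travel":[0,-2.5,0],"rotation":[0,0,0],"claw":8},{"travel":[0,-0.9,-13.5],"rotation":[0,0,0],"claw":8},{"travel":[0,-2.8,-13.2],"rotation":[0,0,0],"claw":8},{"travel":[0,-4.6,-12.7],"rotation":[0,0,0],"claw":8},{"travel":[0,-6.4,-11.9],"rotation":[0,0,0],"claw":8},{"travel":[0,-8.0,-10.9],"rotation":[0,0,0],"claw":8},{"travel":[0,-9.4,-9.7],"rotation":[0,0,0],"claw":8},{"travel":[0,-10.7,-8.3],"rotation":[0,0,0],"claw":8},{"travel":[0,-11.7,-6.8],"rotation":[0,0,0],"claw":8},{"travel":[0,-12.5,-5.1],"rotation":[0,0,0],"claw":8},{"travel":[0,-13.1,-3.3],"rotation":[0,0,0],"claw":8},{"travel":[0,-13.5,-1.4],"rotation":[0,0,0],"claw":8}])

```text
time: 5.42
tool_pos: [0.5582, 0.2176, 0.133]
ee_rot: [0.002, 1.0, -0.028, -0.003]
contact_force: [-2.4, -1.4, 3.2]
gripper_width: 0.15
gripper_force: 26.0
```

>>> carry_out(rows=[{"travel":[0,-13.5,0.5],"rotation":[0,0,0],"claw":8},{"travel":[0,-13.3,2.3],"rotation":[0,0,0],"claw":8},{"travel":[0,-11,3.5],"rotation":[0,0,0],"claw":8},{"travel":[0,0,0],"rotation":[0,0,0],"claw":8}])

```text
time: 5.75
tool_pos: [0.5606, 0.2592, 0.1239]
ee_rot: [-0.001, 1.0, -0.027, -0.003]
contact_force: [-1.7, 2.3, 4.0]
gripper_width: 0.151
gripper_force: 27.6
```

```bash
sed -i 's/609.5,46.5/609.5,48.8/' h.py; python3 - <<'E'
from h import *
p,r,s=pose(); print(p.round(1),toN(*p[:2]),s['gripper_width']*85.4,s['contact_force'],s['gripper_force'],theta(), r.as_matrix()[:,2].round(3))
y=toN(*p[:2])[1]-172; print(np.degrees(np.arctan2(p[2]+19-55,-y)))
p,d=shot('side')
cv2.imwrite('pics/l2.png',cv2.resize(p[100:340,200:440,::-1],None,fx=2.4,fy=2.4))
E
```

```text
[560.6 259.2 123.9] [-60.7 207.4] 12.924630174804381 [-1.66836243  2.30684083  3.98058348] 27.60396033525467 -3.094257165351542 [-0.006  0.002 -1.   ]
111.94562703700555
```

View pics/l2.png

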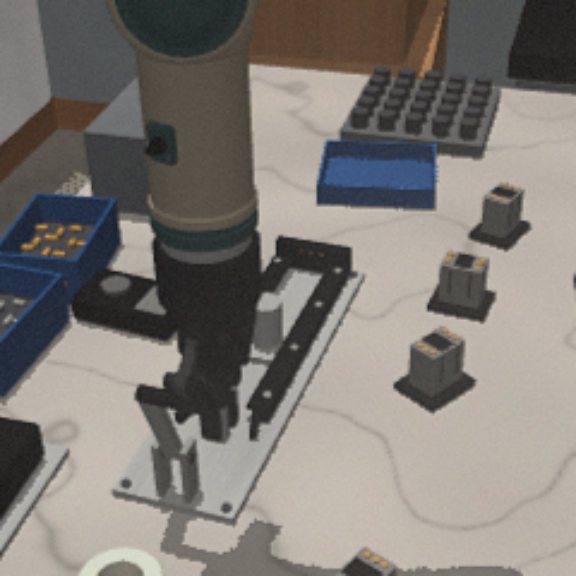

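>>> carry_out(rows=[{"travel":[0,0,0],"rotation":[0,0,0],"claw":45},{"travel":[0,0,0],"rotation":[0,0,0],"claw":45},{"travel":[0,0,0],"rotation":[0,0,0],"claw":45},{"travel":[0,0,-30],"rotation":[0,0,0],"claw":45},{"travel":[0,0,-30],"rotation":[0,0,0],"claw":45},{"travel":[0,0,-30],"rotation":[0,0,0],"claw":45},{"travel":[0,0,0],"rotation":[0,0,-0.12],"claw":60},{"travel":[0,0,0],"rotation":[0,0,-0.12],"claw":60},{"travel":[0,0,0],"rotation":[0,0,-0.12],"claw":60},{"travel":[0,0,0],"rotation":[0,0,-0.12],"claw":60},{"travel":[0,0,0],"rotation":[0,0,-0.12],"claw":60},{"travel":[0,0,0],"rotation":[0,0,-0.12],"claw":60}])

```text
time: 6.8
tool_pos: [0.562, 0.2559, 0.2146]
ee_rot: [-0.001, 0.944, 0.329, -0.002]
contact_force: [-0.3, 1.0, 0.4]
gripper_width: 0.701
gripper_force: 0.0
```

>>> carry_out(rows=[{"travel":[0,0,0],"rotation":[0,0,-0.12],"claw":60},{"travel":[0,0,0],"rotation":[0,0,-0.12],"claw":60},{"travel":[0,0,0],"rotation":[0,0,-0.12],"claw":60},{"travel":[0,0,0],"rotation":[0,0,-0.12],"claw":60},{"travel":[0,0,0],"rotation":[0,0,-0.12],"claw":60},{"travel":[0,0,0],"rotation":[0,0,-0.12],"claw":60},{"travel":[0,0,0],"rotation":[0,0,-0.12],"claw":60},{"travel":[0,0,0],"rotation":[0,0,0],"claw":60}])

```text
time: 7.47
tool_pos: [0.562, 0.2559, 0.2146]
ee_rot: [-0.002, 0.73, 0.684, -0.002]
contact_force: [-0.2, -1.1, -0.8]
gripper_width: 0.706
gripper_force: 0.0
```

```bash
python3 - <<'E'
from h import *
# dummy now (seen by side camera too)
p,d=shot('top'); C=fcloud('top',d); Z=C[...,2]
m=(Z>.058)&(Z<.07)&(abs(C[...,0]-.606)<.03)&(C[...,1]<.05)&(C[...,1]>-.15)
if m.sum()>20: print('top',rect(C[big(m)]))
S=fcloud('side',shot('side')[1]); Z=S[...,2]
m=(Z>.058)&(Z<.07)&(abs(S[...,0]-.606)<.03)&(S[...,1]<.05)&(S[...,1]>-.15)
q=S[big(m)]; print('side',rect(q),np.median(q[:,2]))
go(605.7,-7,36,86.77)
E
```

```text
top (array([606.3,  -8.7]), array([31.6, 31.8], dtype=float32), 0.91)
side (array([592.5,  -2.4]), array([ 4.4, 21.5], dtype=float32), 75.3) 0.06207238377101576
travel now [-259.4   62.9  178.4] turn [-0.005  0.    -0.013] | travel after turn [-260.2   58.6  178.6] at [561.8 256.1 214.6] th 86.0 F [ 0.5  0.4 -0.6] w 59.8 t 7.6
```

>>> carry_out(rows=[{"travel":[-37,9,0],"rotation":[0,0,-0.013],"claw":65},{"travel":[-37,9,0],"rotation":[0,0,0],"claw":65},{"travel":[-37,9,0],"rotation":[0,0,0],"claw":65},{"travel":[-37,8.5,0],"rotation":[0,0,0],"claw":65},{"travel":[-37,8.5,0],"rotation":[0,0,0],"claw":65},{"travel":[-37,8,30],"rotation":[0,0,0],"claw":65},{"travel":[-37,8,30],"rotation":[0,0,0],"claw":65},{"travel":[0,0,30],"rotation":[0,0,0],"claw":65},{"travel":[0,0,30],"rotation":[0,0,0],"claw":65},{"travel":[0,0,0],"rotation":[0,0,0],"claw":65},{"travel":[0,0,0],"rotation":[0,0,0],"claw":65}])

```text
time: 8.48
tool_pos: [0.6039, 0.0048, 0.1014]
ee_rot: [-0.003, 0.726, 0.687, -0.003]
contact_force: [0.3, 0.1, 0.7]
gripper_width: 0.76
gripper_force: 0.0
```

```bash
python3 - <<'E'
from h import *
go(606,-6.8,34,86.77)
E
```

```text
travel now [-11.4   3.3  67.4] turn [-0.009 -0.     0.001] | travel after turn [-11.4   2.7  67.4] at [603.9   4.8 101.4] th 86.8 F [0.3 0.1 0.7] w 64.9 t 8.5
```

>>> carry_out(rows=[{"travel":[-11.4,3,0],"rotation":[-0.009,0,0],"claw":65},{"travel":[0,0,25],"rotation":[0,0,0],"claw":65},{"travel":[0,0,25],"rotation":[0,0,0],"claw":65},{"travel":[0,0,17],"rotation":[0,0,0],"claw":65},{"travel":[0,0,0],"rotation":[0,0,0],"claw":65},{"travel":[0,0,0],"rotation":[0,0,0],"claw":25},{"travel":[0,0,0],"rotation":[0,0,0],"claw":25},{"travel":[0,0,0],"rotation":[0,0,0],"claw":25},{"travel":[0,0,0],"rotation":[0,0,0],"claw":25},{"travel":[0,0,0],"rotation":[0,0,0],"claw":25},{"travel":[0,0,0],"rotation":[0,0,0],"claw":25}], force=40)

```text
time: 9.4
tool_pos: [0.6086, -0.0067, 0.0383]
ee_rot: [0.003, 0.725, 0.688, 0.002]
contact_force: [-1.5, -0.3, 6.8]
gripper_width: 0.382
gripper_force: 40.5
```

```bash
python3 - <<'E'
from h import *
p,r,s=pose(); print(toN(*p[:2]),s['gripper_force'],r.as_matrix()[:,2].round(3))
w=N(0,105);go(*w,35,86.77)
E
```

```text
[  2.2 -55.5] 40.46453297138214 [ 0.007 -0.001 -1.   ]
travel now [160.5  -1.7   3.2] turn [0.007 0.001 0.004] | travel after turn [160.5  -2.2   3.3] at [608.6  -6.7  38.3] th 87.0 F [-1.5 -0.3  6.8] w 32.6 t 9.4
```

>>> carry_out(rows=[{"travel":[5,0,-2],"rotation":[0,0,0],"claw":25},{"travel":[15,0,0],"rotation":[0,0,0],"claw":25},{"travel":[20,0,0],"rotation":[0,0,0],"claw":25},{"travel":[20,-0.5,0],"rotation":[0,0,0],"claw":25},{"travel":[20,-0.5,0],"rotation":[0,0,0],"claw":25},{"travel":[20,-0.5,0],"rotation":[0,0,0],"claw":25},{"travel":[20,-0.5,0],"rotation":[0,0,0],"claw":25},{"travel":[20,0,0],"rotation":[0,0,0],"claw":25},{"travel":[20,0,0],"rotation":[0,0,0],"claw":25},{"travel":[0,0,0],"rotation":[0,0,0],"claw":25}])

```text
time: 10.23
tool_pos: [0.6148, 0.1587, 0.0385]
ee_rot: [0.001, 0.725, 0.689, 0.004]
contact_force: [-0.1, 2.3, 0.0]
gripper_width: 0.382
gripper_force: 40.5
```

```bash
python3 - <<'E'
from h import *
p,r,s=pose(); print(toN(*p[:2]),s['gripper_force'],r.as_matrix()[:,2].round(3))
go(573,-399,p[2]+100,90+9)
E
```

```text
[ -0.9 110. ] 40.45393466949463 [ 0.007  0.003 -1.   ]
travel now [-558.7  -12.9 -102.2] turn [ 0.007 -0.003 -0.208] | travel after turn [-544.3 -128.6 -100. ] at [614.8 158.7  38.5] th 87.1 F [-0.1  2.3  0. ] w 32.6 t 10.2
```

>>> carry_out(rows=[{"travel":[0,0,-20],"rotation":[0,0,0],"claw":25},{"travel":[0,0,-30],"rotation":[0,0,0],"claw":25},{"travel":[0,0,-30],"rotation":[0,0,0],"claw":25},{"travel":[-15,0,-22],"rotation":[0.007,0,0],"claw":25},{"travel":[-36,-0.9,0],"rotation":[0,0,0],"claw":25},{"travel":[-36,-0.9,0],"rotation":[0,0,0],"claw":25},{"travel":[-36,-0.9,0],"rotation":[0,0,0],"claw":25},{"travel":[-36,-0.9,0],"rotation":[0,0,0],"claw":25},{"travel":[-36,-0.9,0],"rotation":[0,0,0],"claw":25},{"travel":[-36,-0.9,0],"rotation":[0,0,0],"claw":25},{"travel":[-36,-0.9,0],"rotation":[0,0,0],"claw":25},{"travel":[-36,-0.9,0],"rotation":[0,0,0],"claw":25}])

```text
time: 11.23
tool_pos: [0.59, -0.1498, 0.1395]
ee_rot: [-0.001, 0.726, 0.688, -0.001]
contact_force: [0.6, 0.1, -2.7]
gripper_width: 0.383
gripper_force: 40.8
```

>>> carry_out(rows=[{"travel":[-36,-0.9,0],"rotation":[0,0,0],"claw":25},{"travel":[-36,-0.9,0],"rotation":[0,0,0],"claw":25},{"travel":[-36,-0.9,0],"rotation":[0,0,0],"claw":25},{"travel":[-36,-0.9,0],"rotation":[0,0,0],"claw":25},{"travel":[-36,-0.9,0],"rotation":[0,0,0],"claw":25},{"travel":[-36,-0.9,0],"rotation":[0,0,0],"claw":25},{"travel":[-36,-0.9,0],"rotation":[0,0,0],"claw":25},{"travel":[-10,0,0],"rotation":[0,0,-0.1],"claw":25},{"travel":[0,0,0],"rotation":[0,0,-0.1],"claw":25},{"travel":[0,0,0],"rotation":[0,0,0],"claw":25},{"travel":[0,0,0],"rotation":[0,0,0],"claw":25}])

```text
time: 12.15
tool_pos: [0.5702, -0.4095, 0.1391]
ee_rot: [-0.002, 0.654, 0.756, -0.001]
contact_force: [0.1, 0.5, -2.6]
gripper_width: 0.384
gripper_force: 40.7
```

```bash
python3 - <<'E'
from h import *
go(573,-399,38,99)
p,d=shot('side','s3'); 
E
```

```text
travel now [  9.8   4.6 101.1] turn [-0.003 -0.002 -0.013] | travel after turn [  9.9   4.4 101.1] at [ 570.2 -409.5  139.1] th 98.3 F [ 0.1  0.5 -2.6] w 32.8 t 12.2
```

View pics/s3.png

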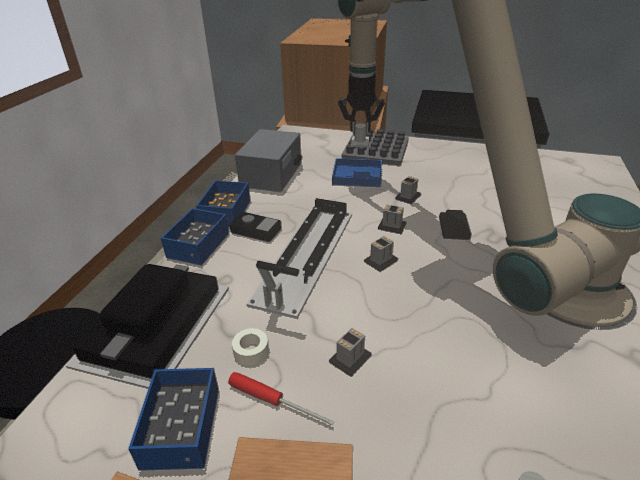

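>>> carry_out(rows=[{"travel":[10,4.5,0],"rotation":[0,0,0],"claw":25},{"travel":[0,0,30],"rotation":[0,0,0],"claw":25},{"travel":[0,0,30],"rotation":[0,0,0],"claw":25},{"travel":[0,0,30],"rotation":[0,0,0],"claw":25},{"travel":[0,0,6],"rotation":[0,0,0],"claw":25},{"travel":[0,0,4],"rotation":[0,0,0],"claw":25},{"travel":[0,0,3],"rotation":[0,0,0],"claw":25},{"travel":[0,0,2],"rotation":[0,0,0],"claw":25},{"travel":[0,0,0],"rotation":[0,0,0],"claw":25},{"travel":[0,0,0],"rotation":[0,0,0],"claw":25}])

```text
time: 13.03
tool_pos: [0.5738, -0.4002, 0.0364]
ee_rot: [0.0, 0.653, 0.757, -0.001]
contact_force: [-0.3, 0.8, -2.1]
gripper_width: 0.385
gripper_force: 40.6
```

>>> carry_out(rows=[{"travel":[0,0,0],"rotation":[0,0,0],"claw":60},{"travel":[0,0,0],"rotation":[0,0,0],"claw":60},{"travel":[0,0,0],"rotation":[0,0,0],"claw":60},{"travel":[0,0,-20],"rotation":[0,0,0],"claw":60},{"travel":[0,0,-35],"rotation":[0,0,0],"claw":70},{"travel":[0,0,-35],"rotation":[0,0,0],"claw":70},{"travel":[0,0,-35],"rotation":[0,0,0],"claw":70},{"travel":[0,0,0],"rotation":[0,0,0],"claw":70}])

```text
time: 13.7
tool_pos: [0.5771, -0.4027, 0.1692]
ee_rot: [0.007, 0.653, 0.757, -0.001]
contact_force: [-0.1, -0.9, 1.1]
gripper_width: 0.819
gripper_force: 0.0
```

```bash
cat > mods.py <<'E'
from h import *
def mods(C,excl=()):
    Z=C[...,2]; m=((Z>.052)&(Z<.061)&(C[...,0]<.53)&(C[...,0]>.3)&(abs(C[...,1])<.45)).astype(np.uint8)
    n,l,s,_=cv2.connectedComponentsWithStats(m)
    return [rect(C[l==k]) for k in range(1,n) if 150<s[k,4]<600]
E
python3 - <<'E'
from mods import *
p,d=shot('top'); C=fcloud('top',d); Z=C[...,2]
for m in mods(C): print(m)
q=C[(Z>.045)&(Z<.07)&(abs(C[...,0]-.573)<.06)&(abs(C[...,1]+.4)<.06)]; print('dummy',len(q),q.mean(0) if len(q) else 0, q[:,2].std() if len(q) else 0)
go(403,-308,120,70.5)
E
```

```text
(array([433.1, 309.3]), array([31.7, 45.6], dtype=float32), 65.85)
(array([428.3,   5.1]), array([31.5, 44.1], dtype=float32), 57.83)
(array([ 424.5, -147.1]), array([31.3, 45.8], dtype=float32), 174.94)
(array([ 402.3, -309.9]), array([31.3, 45.9], dtype=float32), 70.32)
dummy 189 [ 0.57291083 -0.40038805  0.05813482] 0.003220109207806892
travel now [ 118.4 -157.5   44.1] turn [0.007 0.007 0.487] | travel after turn [  30.6 -194.2   45.8] at [ 575.8 -401.7  165.8] th 98.4 F [-0.6 -0.1  0.7] w 70.2 t 13.8
```

>>> carry_out(rows=[{"travel":[19.8,-26.3,0],"rotation":[0,0,0],"claw":60},{"travel":[19.8,-26.3,0],"rotation":[0,0,0],"claw":60},{"travel":[19.8,-26.3,0],"rotation":[0,0,0],"claw":60},{"travel":[19.8,-26.3,0],"rotation":[0,0,0],"claw":60},{"travel":[19.8,-26.3,0],"rotation":[0,0,0],"claw":60},{"travel":[19.8,-26.3,0],"rotation":[0,0,0],"claw":60},{"travel":[0,0,0],"rotation":[0,0,0.12],"claw":60},{"travel":[0,0,15],"rotation":[0,0,0.12],"claw":60},{"travel":[0,0,15],"rotation":[0,0,0.12],"claw":60},{"travel":[0,0,15],"rotation":[0,0,0.125],"claw":60},{"travel":[0,0,15],"rotation":[0,0,0],"claw":60},{"travel":[0,0,0],"rotation":[0,0,0],"claw":60}])

```text
time: 14.75
tool_pos: [0.3975, -0.3031, 0.0972]
ee_rot: [-0.004, 0.816, 0.578, -0.002]
contact_force: [-0.8, -0.0, -0.5]
gripper_width: 0.702
gripper_force: 0.0
```

```bash
python3 - <<'E'
from mods import *
go(402.6,-309.3,29,70.4)
E
```

```text
travel now [-4.3  7.5 68.1] turn [-0.009 -0.002  0.004] | travel after turn [-4.1  6.9 68.2] at [ 397.5 -303.1   97.2] th 70.6 F [-0.8 -0.  -0.5] w 59.9 t 14.8
```

>>> carry_out(rows=[{"travel":[-4.3,7.5,0],"rotation":[-0.008,0,0],"claw":60},{"travel":[0,0,20],"rotation":[0,0,0],"claw":60},{"travel":[0,0,20],"rotation":[0,0,0],"claw":60},{"travel":[0,0,18],"rotation":[0,0,0],"claw":60},{"travel":[0,0,10],"rotation":[0,0,0],"claw":60},{"travel":[0,0,0],"rotation":[0,0,0],"claw":60},{"travel":[0,0,0],"rotation":[0,0,0],"claw":22},{"travel":[0,0,0],"rotation":[0,0,0],"claw":22},{"travel":[0,0,0],"rotation":[0,0,0],"claw":22},{"travel":[0,0,0],"rotation":[0,0,0],"claw":22},{"travel":[0,0,0],"rotation":[0,0,0],"claw":22},{"travel":[0,0,0],"rotation":[0,0,0],"claw":22}])

```text
time: 15.75
tool_pos: [0.4063, -0.3126, 0.0335]
ee_rot: [0.004, 0.816, 0.578, 0.001]
contact_force: [-0.2, 0.1, 6.4]
gripper_width: 0.365
gripper_force: 42.2
```

```bash
python3 - <<'E'
from mods import *
p,r,s=pose(); print(s['gripper_force'],r.as_matrix()[:,2].round(3))
w=N(0,108); print(w);go(*w,140,86.77)
E
```

```text
42.158442735672 [ 0.006 -0.004 -1.   ]
[615.58518221 156.62843112]
travel now [ 511.8   42.7 -107.3] turn [ 0.007  0.003 -0.281] | travel after turn [ 480.3  182.5 -106.5] at [ 406.3 -312.6   33.5] th 70.6 F [-0.2  0.1  6.4] w 31.2 t 15.8
```

>>> carry_out(rows=[{"travel":[0,0,-15],"rotation":[0,0,0],"claw":22},{"travel":[0,0,-30],"rotation":[0,0,0],"claw":22},{"travel":[0,0,-30],"rotation":[0,0,0],"claw":22},{"travel":[0,0,-30],"rotation":[0.007,0.003,0],"claw":22},{"travel":[36,3,0],"rotation":[0,0,0],"claw":22},{"travel":[36,3,0],"rotation":[0,0,0],"claw":22},{"travel":[36,3,0],"rotation":[0,0,0],"claw":22},{"travel":[36,3,0],"rotation":[0,0,0],"claw":22},{"travel":[36,3,0],"rotation":[0,0,0],"claw":22},{"travel":[36,3,0],"rotation":[0,0,0],"claw":22},{"travel":[36,3,0],"rotation":[0,0,0],"claw":22},{"travel":[36,3,0],"rotation":[0,0,0],"claw":22}])

```text
time: 16.75
tool_pos: [0.5237, -0.046, 0.1377]
ee_rot: [-0.001, 0.816, 0.578, 0.001]
contact_force: [0.7, 0.4, -1.7]
gripper_width: 0.365
gripper_force: 41.1
```

>>> carry_out(rows=[{"travel":[34,3,0],"rotation":[0,0,0],"claw":22},{"travel":[34,3,0],"rotation":[0,0,0],"claw":22},{"travel":[34,3,0],"rotation":[0,0,0],"claw":22},{"travel":[34,3,0],"rotation":[0,0,0],"claw":22},{"travel":[34,3,0],"rotation":[0,0,0],"claw":22},{"travel":[34,3,0],"rotation":[0,0,0],"claw":22},{"travel":[15,0,0],"rotation":[0,0,0],"claw":22},{"travel":[0,0,0],"rotation":[0,0,-0.1],"claw":22},{"travel":[0,0,0],"rotation":[0,0,-0.1],"claw":22},{"travel":[0,0,0],"rotation":[0,0,-0.08],"claw":22},{"travel":[0,0,0],"rotation":[0,0,0],"claw":22},{"travel":[0,0,0],"rotation":[0,0,0],"claw":22}])

```text
time: 17.75
tool_pos: [0.6126, 0.1526, 0.1379]
ee_rot: [-0.001, 0.728, 0.686, 0.0]
contact_force: [-0.1, 0.0, -2.6]
gripper_width: 0.368
gripper_force: 41.1
```

```bash
python3 - <<'E'
from mods import *
p,r,s=pose(); print(toN(*p[:2]))
w=N(0,108); go(*w,43,86.77)
p,d=shot('top'); C=fcloud('top',d)
cv2.imwrite('pics/b1.png',cv2.resize(p[150:330,200:440,::-1],None,fx=3.2,fy=3.2))
E
```

```text
[ -2.8 103.8]
travel now [ 4.   2.9 94.9] turn [-0.002 -0.002 -0.004] | travel after turn [ 4.2  2.8 94.9] at [612.6 152.6 137.9] th 86.6 F [-0.1  0.  -2.6] w 31.4 t 17.8
```

View pics/b1.png

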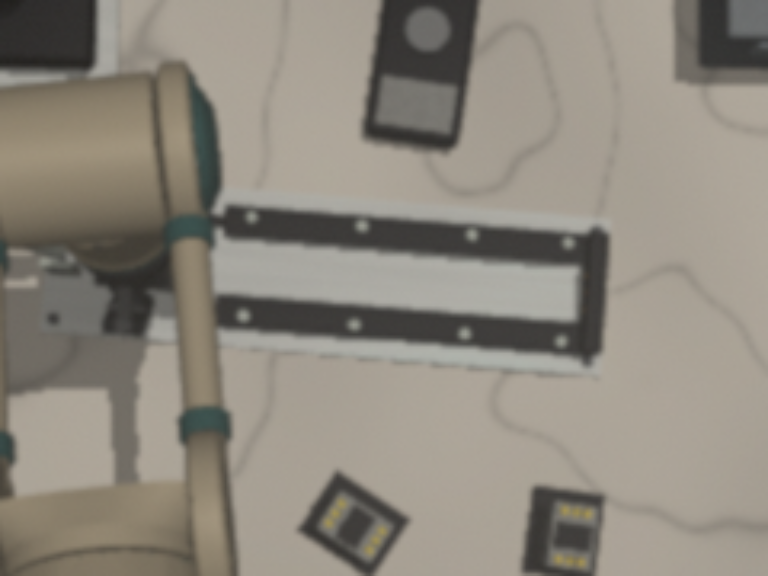

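>>> carry_out(rows=[{"travel":[4,2.9,0],"rotation":[0,0,-0.004],"claw":22},{"travel":[0,0,28],"rotation":[0,0,0],"claw":22},{"travel":[0,0,28],"rotation":[0,0,0],"claw":22},{"travel":[0,0,25],"rotation":[0,0,0],"claw":22},{"travel":[0,0,10],"rotation":[0,0,0],"claw":22},{"travel":[0,0,4],"rotation":[0,0,0],"claw":22},{"travel":[0,0,0],"rotation":[0,0,0],"claw":22},{"travel":[0,0,0],"rotation":[0,0,0],"claw":22},{"travel":[0,0,0],"rotation":[0,0,0],"claw":22}])

```text
time: 18.55
tool_pos: [0.6175, 0.157, 0.0446]
ee_rot: [-0.0, 0.726, 0.688, 0.002]
contact_force: [-0.4, 0.2, -1.9]
gripper_width: 0.365
gripper_force: 41.1
```

```bash
python3 - <<'E'
from mods import *
p,r,s=pose(); print(toN(*p[:2]),r.as_matrix()[:,2].round(3))
w=N(0,60); go(*w,42,86.77)
S=fcloud('side',shot('side','s5')[1]); p=cv2.imread('pics/s5.png')
cv2.imwrite('pics/s5c.png',cv2.resize(p[190:330,230:370],None,fx=4,fy=4,interpolation=cv2.INTER_CUBIC))
E
```

```text
[  1.9 108.5] [ 0.002  0.003 -1.   ]
travel now [-48.5  -2.    2.4] turn [ 0.002 -0.003  0.002] | travel after turn [-48.5  -1.9   2.6] at [617.5 157.   44.6] th 86.9 F [-0.4  0.2 -1.9] w 31.2 t 18.6
```

View pics/s5c.png

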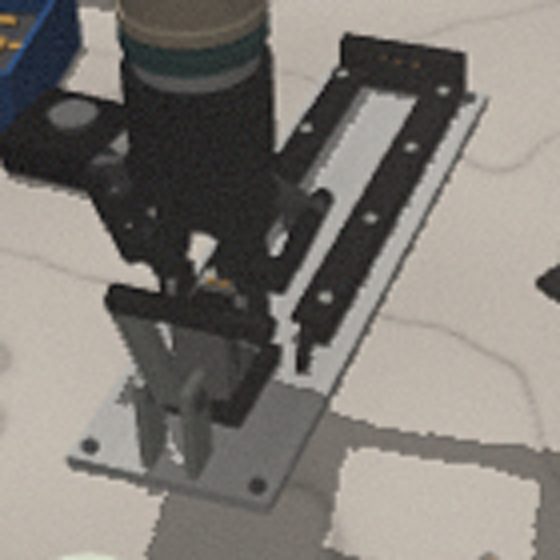

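>>> carry_out(rows=[{"travel":[0,-1.8,2.4],"rotation":[0,0,0],"claw":22},{"travel":[-10,0,0],"rotation":[0,0,0],"claw":22},{"travel":[-15,0,0],"rotation":[0,0,0],"claw":22},{"travel":[-15,0,0],"rotation":[0,0,0],"claw":22},{"travel":[-15,0,0],"rotation":[0,0,0],"claw":22},{"travel":[-15,0,0],"rotation":[0,0,0],"claw":22},{"travel":[0,0,0],"rotation":[0,0,0],"claw":22}])

```text
time: 19.18
tool_pos: [0.6107, 0.0827, 0.0415]
ee_rot: [-0.0, 0.727, 0.687, 0.0]
contact_force: [-1.2, -3.1, 5.5]
gripper_width: 0.363
gripper_force: 42.1
```

```bash
python3 - <<'E'
from mods import *
p,r,s=pose(); print(toN(*p[:2]),r.as_matrix()[:,2].round(3),s['moment'])
w=N(0,-172); go(*w,42,86.77)
E
```

```text
[-0.7 33.9] [ 0.  0. -1.] [-0.66775517  0.0634077  -0.01148937]
travel now [-205.9    0.7   -0.5] turn [ 0. -0.  0.] | travel after turn [-205.9    0.7   -0.5] at [610.7  82.7  41.5] th 86.8 F [-1.2 -3.1  5.5] w 31.0 t 19.2
```

>>> carry_out(rows=[{"travel":[-15,0,-0.5],"rotation":[0,0,0],"claw":22},{"travel":[-25,0.3,0],"rotation":[0,0,0],"claw":22},{"travel":[-25,0.3,0],"rotation":[0,0,0],"claw":22},{"travel":[-25,0,0],"rotation":[0,0,0],"claw":22},{"travel":[-25,0,0],"rotation":[0,0,0],"claw":22},{"travel":[-25,0,0],"rotation":[0,0,0],"claw":22},{"travel":[-25,0,0],"rotation":[0,0,0],"claw":22},{"travel":[-20,0,0],"rotation":[0,0,0],"claw":22},{"travel":[-10,0,0],"rotation":[0,0,0],"claw":22},{"travel":[0,0,0],"rotation":[0,0,0],"claw":22}])

```text
time: 20.02
tool_pos: [0.5999, -0.1123, 0.0416]
ee_rot: [-0.0, 0.727, 0.687, -0.0]
contact_force: [-1.5, -3.4, 7.2]
gripper_width: 0.366
gripper_force: 42.2
```

>>> carry_out(rows=[{"travel":[-4,0,0],"rotation":[0,0,0],"claw":22},{"travel":[-3,0,0],"rotation":[0,0,0],"claw":22},{"travel":[-2,0,0],"rotation":[0,0,0],"claw":22},{"travel":[-2,0,0],"rotation":[0,0,0],"claw":22},{"travel":[0,0,0],"rotation":[0,0,0],"claw":22}])

```text
time: 20.43
tool_pos: [0.5993, -0.1197, 0.0416]
ee_rot: [-0.002, 0.726, 0.687, 0.001]
contact_force: [-1.0, 4.9, 8.5]
gripper_width: 0.365
gripper_force: 42.3
```

```bash
python3 - <<'E'
from mods import *
p,r,s=pose(); print(toN(*p[:2]),r.as_matrix()[:,2].round(3),s['moment'])
w=N(0,-172); go(*w,42,86.77)
E
```

```text
[  -0.7 -168.8] [-0.001  0.004 -1.   ] [ 0.65510118 -0.04185776  0.01906577]
travel now [-3.2  0.7 -0.4] turn [-0.001 -0.004  0.001] | travel after turn [-3.2  0.7 -0.4] at [ 599.3 -119.7   41.6] th 86.8 F [-1.   4.9  8.5] w 31.2 t 20.4
```

>>> carry_out(rows=[{"travel":[-2,0,0],"rotation":[0,0,0],"claw":22},{"travel":[-2,0,0],"rotation":[0,0,0],"claw":22},{"travel":[0,0,0],"rotation":[0,0,0],"claw":22},{"travel":[0,0,0],"rotation":[0,0,0],"claw":22}])

```text
time: 20.77
tool_pos: [0.5991, -0.1234, 0.0416]
ee_rot: [-0.002, 0.726, 0.687, 0.001]
contact_force: [0.1, 4.6, 7.8]
gripper_width: 0.362
gripper_force: 42.4
```

```bash
python3 - <<'E'
from mods import *
p,r,s=pose(); print(toN(*p[:2]),r.as_matrix()[:,2].round(3),s['moment'],s['contact_force'])
E
```

```text
[  -0.7 -172.6] [-0.001  0.004 -1.   ] [ 0.74118452 -0.00388012  0.02935046] [0.05949482 4.55937611 7.77652756]
```

>>> carry_out(rows=[{"travel":[-1.5,0,0],"rotation":[0,0,0],"claw":22},{"travel":[-1.5,0,0],"rotation":[0,0,0],"claw":22},{"travel":[0,0,0],"rotation":[0,0,0],"claw":22},{"travel":[0,0,0],"rotation":[0,0,0],"claw":22}])

```text
time: 21.1
tool_pos: [0.5989, -0.1259, 0.0416]
ee_rot: [-0.002, 0.726, 0.687, 0.001]
contact_force: [0.4, 6.5, 8.2]
gripper_width: 0.368
gripper_force: 42.5
```

>>> carry_out(rows=[{"travel":[-1.5,0,0],"rotation":[0,0,0],"claw":22},{"travel":[-1,0,0],"rotation":[0,0,0],"claw":22},{"travel":[0,0,0],"rotation":[0,0,0],"claw":22},{"travel":[0,0,0],"rotation":[0,0,0],"claw":22}])

```text
time: 21.43
tool_pos: [0.5989, -0.1262, 0.0418]
ee_rot: [-0.003, 0.727, 0.687, 0.003]
contact_force: [-0.0, 10.7, 10.6]
gripper_width: 0.368
gripper_force: 42.5
```

>>> carry_out(rows=[{"travel":[0,0,0],"rotation":[0,0,0],"claw":55},{"travel":[0,0,0],"rotation":[0,0,0],"claw":55},{"travel":[0,0,0],"rotation":[0,0,0],"claw":55},{"travel":[0,0,-30],"rotation":[0,0,0],"claw":60},{"travel":[0,0,-35],"rotation":[0,0,0],"claw":60},{"travel":[0,0,-35],"rotation":[0,0,0],"claw":60},{"travel":[0,0,0],"rotation":[0,0,0.12],"claw":60},{"travel":[0,0,0],"rotation":[0,0,0.12],"claw":60},{"travel":[0,0,0],"rotation":[0,0,0.12],"claw":60},{"travel":[0,0,0],"rotation":[0,0,0.12],"claw":60},{"travel":[0,0,0],"rotation":[0,0,0.12],"claw":60},{"travel":[0,0,0],"rotation":[0,0,0.12],"claw":60}])

```text
time: 22.43
tool_pos: [0.5987, -0.1297, 0.14]
ee_rot: [-0.001, 0.923, 0.385, -0.001]
contact_force: [-0.8, 0.9, 0.2]
gripper_width: 0.701
gripper_force: 0.0
```

>>> carry_out(rows=[{"travel":[0,0,0],"rotation":[0,0,0.12],"claw":60},{"travel":[0,0,0],"rotation":[0,0,0.12],"claw":60},{"travel":[0,0,0],"rotation":[0,0,0.12],"claw":60},{"travel":[0,0,0],"rotation":[0,0,0.12],"claw":60},{"travel":[0,0,0],"rotation":[0,0,0.12],"claw":60},{"travel":[0,0,0],"rotation":[0,0,0.12],"claw":60},{"travel":[0,0,0],"rotation":[0,0,0.12],"claw":60},{"travel":[0,0,0],"rotation":[0,0,0.04],"claw":60},{"travel":[0,0,0],"rotation":[0,0,0],"claw":60}])

```text
time: 23.18
tool_pos: [0.5988, -0.1296, 0.1399]
ee_rot: [-0.001, 0.999, -0.042, -0.001]
contact_force: [0.3, -0.1, -0.5]
gripper_width: 0.701
gripper_force: 0.0
```

```bash
python3 - <<'E'
from mods import *
p,d=shot('top'); C=fcloud('top',d)
for m in mods(C): print(m)
go(424.5,-146.7,100,-6)
E
```

```text
(array([433.7, 309.2]), array([30.6, 45.5], dtype=float32), 65.21)
(array([427.6,   5.6]), array([31.7, 44.6], dtype=float32), 59.41)
travel now [-172.3   31.7   40.4] turn [-0.002  0.002  0.022] | travel after turn [-171.6   35.4   40. ] at [ 598.9 -129.4  140. ] th -4.7 F [0.4 0.1 0.6] w 60.1 t 23.2
```

>>> carry_out(rows=[{"travel":[-28.7,5.3,0],"rotation":[0,0,0.022],"claw":60},{"travel":[-28.7,5.5,0],"rotation":[0,0,0],"claw":60},{"travel":[-28.7,5.5,0],"rotation":[0,0,0],"claw":60},{"travel":[-28.7,5.5,0],"rotation":[0,0,0],"claw":60},{"travel":[-28.7,5.5,0],"rotation":[0,0,0],"claw":60},{"travel":[-28.7,5.5,0],"rotation":[0,0,0],"claw":60},{"travel":[0,0,20],"rotation":[0,0,0],"claw":60},{"travel":[0,0,20],"rotation":[0,0,0],"claw":60},{"travel":[0,0,0],"rotation":[0,0,0],"claw":60},{"travel":[0,0,0],"rotation":[0,0,0],"claw":60}])

```text
time: 24.07
tool_pos: [0.4239, -0.1436, 0.1003]
ee_rot: [-0.002, 0.999, -0.052, -0.002]
contact_force: [0.2, 0.1, 0.6]
gripper_width: 0.703
gripper_force: 0.0
```

```bash
python3 - <<'E'
from mods import *
p,d=shot('side'); S=fcloud('side',d); Z=S[...,2]
q=S[(Z>.053)&(Z<.06)&(abs(S[...,0]-.4245)<.04)&(abs(S[...,1]+.147)<.05)]; print(len(q),rect(q) if len(q)>5 else 0)
p,d=shot('top'); C=fcloud('top',d); Z=C[...,2]
print(len(C[(Z>.05)&(abs(C[...,1]+.13)<.05)&(abs(C[...,0]-.6)<.03)&(Z<.075)]))
q=C[(Z>.057)&(abs(C[...,1]+.127)<.04)&(abs(C[...,0]-.6)<.03)&(Z<.07)]
print('m1 in track',rect(q),toN(*rect(q)[0]),'expect',N(0,-172))
go(424.5,-146.7,29,-6)
E
```

```text
88 (array([ 424. , -144.7]), array([25.9, 40.8], dtype=float32), 5.48)
297
m1 in track (array([ 599.2, -124.5]), array([32.4, 45.8], dtype=float32), 87.01) [  -0.5 -173.6] expect [ 599.8087839  -122.92676067]
travel now [-0.8  2.9 72.4] turn [-0.002  0.     0.   ] | travel after turn [-0.8  2.7 72.4] at [ 425.6 -144.1  101.4] th -6.0 F [-0.4 -0.3  0.7] w 59.9 t 24.2
```

>>> carry_out(rows=[{"travel":[-0.5,2.6,0],"rotation":[0,0,0],"claw":60},{"travel":[0,0,20],"rotation":[0,0,0],"claw":60},{"travel":[0,0,20],"rotation":[0,0,0],"claw":60},{"travel":[0,0,20],"rotation":[0,0,0],"claw":60},{"travel":[0,0,11],"rotation":[0,0,0],"claw":60},{"travel":[0,0,0],"rotation":[0,0,0],"claw":60},{"travel":[0,0,0],"rotation":[0,0,0],"claw":22},{"travel":[0,0,0],"rotation":[0,0,0],"claw":22},{"travel":[0,0,0],"rotation":[0,0,0],"claw":22},{"travel":[0,0,0],"rotation":[0,0,0],"claw":22},{"travel":[0,0,0],"rotation":[0,0,0],"claw":22},{"travel":[0,0,0],"rotation":[0,0,0],"claw":22}])

```text
time: 25.17
tool_pos: [0.4251, -0.1464, 0.0309]
ee_rot: [-0.001, 0.999, -0.052, 0.001]
contact_force: [0.0, 0.1, 6.5]
gripper_width: 0.372
gripper_force: 41.4
```

```bash
sed -i 's/609.5,48.8/609.5,47.6/' h.py; python3 - <<'E'
from mods import *
p,r,s=pose(); print(s['gripper_force'],r.as_matrix()[:,2].round(3))
w=N(0,112); print(w);go(*w,140,86.77)
E
```

```text
41.373072266578674 [ 0.002  0.001 -1.   ]
[615.81055932 159.42207672]
travel now [ 157.8 -324.3 -108.4] turn [ 0.    -0.002 -1.619] | travel after turn [ 316.1  173.1 -109.1] at [ 425.1 -146.4   30.9] th -6.0 F [0.  0.1 6.5] w 31.8 t 25.2
```

>>> carry_out(rows=[{"travel":[0,0,-15],"rotation":[0,0,0],"claw":22},{"travel":[0,0,-30],"rotation":[0,0,0],"claw":22},{"travel":[0,0,-30],"rotation":[0,0,0],"claw":22},{"travel":[0,0,-30],"rotation":[0,0,0],"claw":22},{"travel":[15.8,-32.4,0],"rotation":[0,0,0],"claw":22},{"travel":[15.8,-32.4,0],"rotation":[0,0,0],"claw":22},{"travel":[15.8,-32.4,0],"rotation":[0,0,0],"claw":22},{"travel":[15.8,-32.4,0],"rotation":[0,0,0],"claw":22},{"travel":[15.8,-32.4,0],"rotation":[0,0,0],"claw":22},{"travel":[15.8,-32.4,0],"rotation":[0,0,0],"claw":22},{"travel":[15.8,-32.4,0],"rotation":[0,0,0],"claw":22},{"travel":[15.8,-32.4,0],"rotation":[0,0,0],"claw":22}])

```text
time: 26.17
tool_pos: [0.577, 0.1, 0.1349]
ee_rot: [-0.001, 0.999, -0.052, -0.001]
contact_force: [-0.1, -0.1, -1.8]
gripper_width: 0.364
gripper_force: 40.5
```

>>> carry_out(rows=[{"travel":[15.8,-32.4,0],"rotation":[0,0,0],"claw":22},{"travel":[15.8,-32.4,0],"rotation":[0,0,0],"claw":22},{"travel":[0,0,0],"rotation":[0,0,-0.116],"claw":22},{"travel":[0,0,0],"rotation":[0,0,-0.116],"claw":22},{"travel":[0,0,0],"rotation":[0,0,-0.116],"claw":22},{"travel":[0,0,0],"rotation":[0,0,-0.116],"claw":22},{"travel":[0,0,0],"rotation":[0,0,-0.116],"claw":22},{"travel":[0,0,0],"rotation":[0,0,-0.116],"claw":22},{"travel":[0,0,0],"rotation":[0,0,-0.116],"claw":22},{"travel":[0,0,0],"rotation":[0,0,-0.116],"claw":22},{"travel":[0,0,0],"rotation":[0,0,-0.116],"claw":22},{"travel":[0,0,0],"rotation":[0,0,-0.116],"claw":22}])

```text
time: 27.17
tool_pos: [0.6145, 0.1593, 0.1348]
ee_rot: [-0.002, 0.863, 0.506, -0.001]
contact_force: [-0.1, -0.3, -1.2]
gripper_width: 0.365
gripper_force: 40.7
```

>>> carry_out(rows=[{"travel":[0,0,0],"rotation":[0,0,-0.116],"claw":22},{"travel":[0,0,0],"rotation":[0,0,-0.116],"claw":22},{"travel":[0,0,0],"rotation":[0,0,-0.116],"claw":22},{"travel":[0,0,0],"rotation":[0,0,-0.11],"claw":22},{"travel":[0,0,0],"rotation":[0,0,0],"claw":22},{"travel":[0,0,0],"rotation":[0,0,0],"claw":22}])

```text
time: 27.67
tool_pos: [0.6147, 0.1594, 0.1349]
ee_rot: [-0.002, 0.728, 0.685, 0.0]
contact_force: [0.6, 0.6, -2.5]
gripper_width: 0.369
gripper_force: 40.7
```

```bash
python3 - <<'E'
from mods import *
p,r,s=pose(); print(toN(*p[:2]))
w=N(0,110); go(*w,42,86.77)
E
```

```text
[ -1.1 111.9]
travel now [-2.1  1.3 92.9] turn [-0.002 -0.002 -0.004] | travel after turn [-1.9  1.1 92.9] at [614.7 159.4 134.9] th 86.5 F [ 0.6  0.6 -2.5] w 31.5 t 27.7
```

>>> carry_out(rows=[{"travel":[0,0.5,28],"rotation":[0,0,-0.004],"claw":22},{"travel":[0,0,28],"rotation":[0,0,0],"claw":22},{"travel":[0,0,25],"rotation":[0,0,0],"claw":22},{"travel":[0,0,8],"rotation":[0,0,0],"claw":22},{"travel":[0,0,4],"rotation":[0,0,0],"claw":22},{"travel":[0,0,0],"rotation":[0,0,0],"claw":22},{"travel":[0,0,0],"rotation":[0,0,0],"claw":22}])

```text
time: 28.25
tool_pos: [0.6167, 0.1599, 0.0435]
ee_rot: [-0.001, 0.726, 0.688, 0.001]
contact_force: [-0.0, -0.3, -1.5]
gripper_width: 0.37
gripper_force: 40.6
```

```bash
python3 - <<'E'
from mods import *
p,r,s=pose(); print(toN(*p[:2]),r.as_matrix()[:,2].round(3))
w=N(-.5,35); go(*w,39.6,86.77)
E
```

```text
[  0.9 112.5] [ 0.001  0.003 -1.   ]
travel now [-77.5  -1.5   3.7] turn [ 0.001 -0.003  0.002] | travel after turn [-77.5  -1.4   3.9] at [616.7 159.9  43.5] th 86.9 F [-0.  -0.3 -1.5] w 31.6 t 28.2
```

>>> carry_out(rows=[{"travel":[0,-1.4,3.5],"rotation":[0,0,0],"claw":22},{"travel":[-12,0,0],"rotation":[0,0,0],"claw":22},{"travel":[-15,0,0],"rotation":[0,0,0],"claw":22},{"travel":[-15,0,0],"rotation":[0,0,0],"claw":22},{"travel":[-15,0,0],"rotation":[0,0,0],"claw":22},{"travel":[-15,0,0],"rotation":[0,0,0],"claw":22},{"travel":[-5,0,0],"rotation":[0,0,0],"claw":22},{"travel":[0,0,0],"rotation":[0,0,0],"claw":22}])

```text
time: 28.92
tool_pos: [0.6102, 0.0804, 0.039]
ee_rot: [-0.001, 0.727, 0.687, 0.0]
contact_force: [-0.2, -1.1, -0.4]
gripper_width: 0.369
gripper_force: 41.0
```

```bash
python3 - <<'E'
from mods import *
p,r,s=pose(); print(toN(*p[:2]),r.as_matrix()[:,2].round(3))
w=N(-.5,-104); go(*w,40,86.77)
E
```

```text
[-1.2 32.8] [-0.001  0.002 -1.   ]
travel now [-136.8    0.7   -1.3] turn [-0.001 -0.002 -0.   ] | travel after turn [-136.8    0.7   -1. ] at [610.2  80.4  39. ] th 86.8 F [-0.2 -1.1 -0.4] w 31.5 t 28.9
```

>>> carry_out(rows=[{"travel":[-15,0,0],"rotation":[0,0,0],"claw":22},{"travel":[-25,0.3,0],"rotation":[0,0,0],"claw":22},{"travel":[-25,0.3,0],"rotation":[0,0,0],"claw":22},{"travel":[-25,0,0],"rotation":[0,0,0],"claw":22},{"travel":[-25,0,0],"rotation":[0,0,0],"claw":22},{"travel":[-15,0,0],"rotation":[0,0,0],"claw":22},{"travel":[-5,0,0],"rotation":[0,0,0],"claw":22},{"travel":[-2,0,0],"rotation":[0,0,0],"claw":22},{"travel":[-2,0,0],"rotation":[0,0,0],"claw":22},{"travel":[0,0,0],"rotation":[0,0,0],"claw":22},{"travel":[0,0,0],"rotation":[0,0,0],"claw":22}])

```text
time: 29.83
tool_pos: [0.6038, -0.0548, 0.0389]
ee_rot: [-0.001, 0.726, 0.688, 0.001]
contact_force: [0.6, 0.4, 5.3]
gripper_width: 0.365
gripper_force: 41.6
```

>>> carry_out(rows=[{"travel":[-1,0,0],"rotation":[0,0,0],"claw":22},{"travel":[-1,0,0],"rotation":[0,0,0],"claw":22},{"travel":[0,0,0],"rotation":[0,0,0],"claw":22},{"travel":[0,0,0],"rotation":[0,0,0],"claw":22}])

```text
time: 30.17
tool_pos: [0.6038, -0.056, 0.039]
ee_rot: [-0.001, 0.726, 0.688, 0.002]
contact_force: [0.3, 3.9, 5.7]
gripper_width: 0.37
gripper_force: 41.7
```

>>> carry_out(rows=[{"travel":[-1,0,0],"rotation":[0,0,0],"claw":22},{"travel":[-1,0,0],"rotation":[0,0,0],"claw":22},{"travel":[0,0,0],"rotation":[0,0,0],"claw":22},{"travel":[0,0,0],"rotation":[0,0,0],"claw":22}])

```text
time: 30.5
tool_pos: [0.6036, -0.0578, 0.039]
ee_rot: [-0.001, 0.726, 0.688, 0.002]
contact_force: [1.1, 3.5, 5.8]
gripper_width: 0.37
gripper_force: 41.7
```

>>> carry_out(rows=[{"travel":[-1,0,0],"rotation":[0,0,0],"claw":22},{"travel":[-1,0,0],"rotation":[0,0,0],"claw":22},{"travel":[-1,0,0],"rotation":[0,0,0],"claw":22},{"travel":[0,0,0],"rotation":[0,0,0],"claw":22}])

```text
time: 30.83
tool_pos: [0.6036, -0.0583, 0.0392]
ee_rot: [-0.003, 0.726, 0.687, 0.003]
contact_force: [1.6, 9.3, 7.1]
gripper_width: 0.368
gripper_force: 41.8
```

>>> carry_out(rows=[{"travel":[-1,0,0],"rotation":[0,0,0],"claw":22},{"travel":[-1,0,0],"rotation":[0,0,0],"claw":22},{"travel":[0,0,0],"rotation":[0,0,0],"claw":22},{"travel":[0,0,0],"rotation":[0,0,0],"claw":22}])

```text
time: 31.17
tool_pos: [0.6036, -0.0585, 0.0393]
ee_rot: [-0.004, 0.726, 0.687, 0.004]
contact_force: [1.9, 15.4, 9.0]
gripper_width: 0.364
gripper_force: 42.0
```

>>> carry_out(rows=[{"travel":[-1,0,0],"rotation":[0,0,0],"claw":22},{"travel":[-1,0,0],"rotation":[0,0,0],"claw":22},{"travel":[0,0,0],"rotation":[0,0,0],"claw":22},{"travel":[0,0,0],"rotation":[0,0,0],"claw":22}])

```text
time: 31.5
tool_pos: [0.6036, -0.0587, 0.0395]
ee_rot: [-0.005, 0.727, 0.687, 0.006]
contact_force: [2.1, 18.8, 10.2]
gripper_width: 0.366
gripper_force: 42.2
```

>>> carry_out(rows=[{"travel":[2,0,0],"rotation":[0,0,0],"claw":22},{"travel":[2,0,0],"rotation":[0,0,0],"claw":55},{"travel":[0,0,0],"rotation":[0,0,0],"claw":55},{"travel":[0,0,0],"rotation":[0,0,0],"claw":55},{"travel":[0,0,-30],"rotation":[0,0,0],"claw":60},{"travel":[0,0,-35],"rotation":[0,0,0],"claw":60},{"travel":[0,0,-35],"rotation":[0,0,0],"claw":60},{"travel":[0,0,0],"rotation":[0,0,0.12],"claw":60},{"travel":[0,0,0],"rotation":[0,0,0.12],"claw":60},{"travel":[0,0,0],"rotation":[0,0,0.12],"claw":60},{"travel":[0,0,0],"rotation":[0,0,0.12],"claw":60},{"travel":[0,0,0],"rotation":[0,0,0],"claw":60}])

```text
time: 32.5
tool_pos: [0.6025, -0.0638, 0.1378]
ee_rot: [-0.001, 0.869, 0.495, -0.0]
contact_force: [-0.3, -1.0, -0.4]
gripper_width: 0.7
gripper_force: 0.0
```

```bash
python3 - <<'E'
from mods import *
p,d=shot('top'); C=fcloud('top',d)
for m in mods(C): print(m)
S=fcloud('side',shot('side')[1])
for m in mods(S): print('side',m)
go(428,5.3,100,58)
E
```

```text
(array([433.3, 309.5]), array([31.6, 45.3], dtype=float32), 64.95)
side (array([432.5, 312.1]), array([31.3, 46.8], dtype=float32), 65.78)
travel now [ -29.1 -185.3   38.3] turn [-0.003 -0.001  0.027] | travel after turn [ -34.1 -184.5   37.8] at [602.6 -63.6 137.8] th 59.6 F [0.8 0.7 0.9] w 60.2 t 32.6
```

>>> carry_out(rows=[{"travel":[-4.8,-30.9,0],"rotation":[0,0,0.027],"claw":60},{"travel":[-5.5,-30.8,0],"rotation":[0,0,0],"claw":60},{"travel":[-5.8,-30.8,0],"rotation":[0,0,0],"claw":60},{"travel":[-5.8,-30.8,0],"rotation":[0,0,0],"claw":60},{"travel":[-5.8,-30.8,0],"rotation":[0,0,0],"claw":60},{"travel":[-5.8,-30.4,0],"rotation":[0,0,0],"claw":60},{"travel":[0,0,20],"rotation":[0,0,0],"claw":60},{"travel":[0,0,17],"rotation":[0,0,0],"claw":60},{"travel":[0,0,0],"rotation":[0,0,0],"claw":60},{"travel":[0,0,0],"rotation":[0,0,0],"claw":60}])

```text
time: 33.43
tool_pos: [0.4279, 0.0059, 0.1013]
ee_rot: [-0.002, 0.875, 0.484, -0.001]
contact_force: [0.3, 0.5, -0.2]
gripper_width: 0.702
gripper_force: 0.0
```

```bash
python3 - <<'E'
from mods import *
p,d=shot('top','t7'); C=fcloud('top',d); Z=C[...,2]
q=C[(Z>.057)&(C[...,1]<0)&(C[...,1]>-.17)&(abs(C[...,0]-.6)<.03)&(Z<.07)]
for b in (q[q[:,1]<-.092],q[q[:,1]>-.092]): print('row',rect(b),toN(*rect(b)[0]))
p,d=shot('side','s7');S=fcloud('side',d);Z=S[...,2]
q=S[(Z>.052)&(Z<.06)&(abs(S[...,0]-.428)<.05)&(abs(S[...,1]-.005)<.06)]; print(len(q),rect(q) if len(q)>5 else 0)
go(428,5.3,29,58)
cv2.imwrite('pics/s7c.png',np.hstack([cv2.imread('pics/t7.png')[200:360,240:400],cv2.imread('pics/s7.png')[170:330,320:480]]).repeat(2,0).repeat(2,1))
E
```

```text
row (array([ 599. , -124.6]), array([32.2, 45.7], dtype=float32), 86.85) [  -0.8 -172.5]
row (array([603. , -60.7]), array([31.6, 45.4], dtype=float32), 90.74) [  -0.4 -108.5]
147 (array([426.5,   8.4]), array([30.8, 42.3], dtype=float32), 61.02)
travel now [-1.2 -0.9 73.2] turn [-0.001 -0.002 -0.002] | travel after turn [-1.  -1.  73.2] at [429.4   5.6 102.2] th 57.9 F [-0.4  0.3  0.4] w 60.1 t 33.5
```

View pics/s7c.png

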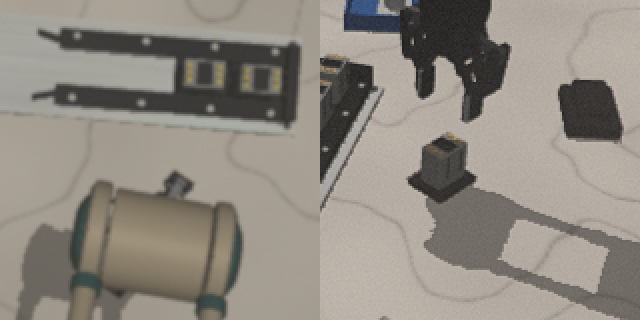

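>>> carry_out(rows=[{"travel":[-1,-0.5,0],"rotation":[0,0,0],"claw":60},{"travel":[0,0,20],"rotation":[0,0,0],"claw":60},{"travel":[0,0,20],"rotation":[0,0,0],"claw":60},{"travel":[0,0,20],"rotation":[0,0,0],"claw":60},{"travel":[0,0,11],"rotation":[0,0,0],"claw":60},{"travel":[0,0,0],"rotation":[0,0,0],"claw":60},{"travel":[0,0,0],"rotation":[0,0,0],"claw":22},{"travel":[0,0,0],"rotation":[0,0,0],"claw":22},{"travel":[0,0,0],"rotation":[0,0,0],"claw":22},{"travel":[0,0,0],"rotation":[0,0,0],"claw":22},{"travel":[0,0,0],"rotation":[0,0,0],"claw":22},{"travel":[0,0,0],"rotation":[0,0,0],"claw":22}])

```text
time: 34.53
tool_pos: [0.4285, 0.0053, 0.0317]
ee_rot: [-0.0, 0.875, 0.484, 0.001]
contact_force: [-0.1, 0.5, 5.5]
gripper_width: 0.366
gripper_force: 40.9
```

```bash
python3 - <<'E'
from mods import *
p,r,s=pose(); print(s['gripper_force'],r.as_matrix()[:,2].round(3))
w=N(0,112); print(w);go(*w,140,86.77)
E
```

```text
40.90567588806152 [ 0.002  0.002 -1.   ]
[615.81055932 159.42207672]
travel now [ 230.4   76.7 -107.7] turn [ 0.001 -0.003 -0.505] | travel after turn [ 164.4  178.3 -108.3] at [428.5   5.3  31.7] th 57.9 F [-0.1  0.5  5.5] w 31.3 t 34.5
```

>>> carry_out(rows=[{"travel":[0,0,-15],"rotation":[0,0,0],"claw":22},{"travel":[0,0,-30],"rotation":[0,0,0],"claw":22},{"travel":[0,0,-30],"rotation":[0,0,0],"claw":22},{"travel":[0,0,-30],"rotation":[0,0,0],"claw":22},{"travel":[32.9,11,0],"rotation":[0,0,0],"claw":22},{"travel":[32.9,11,0],"rotation":[0,0,0],"claw":22},{"travel":[32.9,11,0],"rotation":[0,0,0],"claw":22},{"travel":[32.9,11,0],"rotation":[0,0,0],"claw":22},{"travel":[32.9,11,0],"rotation":[0,0,0],"claw":22},{"travel":[32.9,11,0],"rotation":[0,0,0],"claw":22},{"travel":[32.9,11,0],"rotation":[0,0,0],"claw":22},{"travel":[0,0,0],"rotation":[0,0,-0.1],"claw":22}])

```text
time: 35.53
tool_pos: [0.6209, 0.1636, 0.1352]
ee_rot: [-0.001, 0.849, 0.528, 0.004]
contact_force: [0.7, 0.8, -1.2]
gripper_width: 0.367
gripper_force: 40.3
```

>>> carry_out(rows=[{"travel":[0,0,0],"rotation":[0,0,-0.1],"claw":22},{"travel":[0,0,0],"rotation":[0,0,-0.1],"claw":22},{"travel":[0,0,0],"rotation":[0,0,-0.1],"claw":22},{"travel":[0,0,0],"rotation":[0,0,-0.105],"claw":22},{"travel":[0,0,25],"rotation":[0,0,0],"claw":22},{"travel":[0,0,25],"rotation":[0,0,0],"claw":22},{"travel":[0,0,0],"rotation":[0,0,0],"claw":22},{"travel":[0,0,0],"rotation":[0,0,0],"claw":22}])

```text
time: 36.2
tool_pos: [0.6136, 0.1592, 0.0843]
ee_rot: [-0.003, 0.727, 0.687, -0.001]
contact_force: [1.6, -0.3, -0.8]
gripper_width: 0.368
gripper_force: 40.3
```

```bash
python3 - <<'E'
from mods import *
p,r,s=pose(); print(toN(*p[:2]))
w=N(-0.5,110); go(*w,43,86.77)
E
```

```text
[ -2.2 111.7]
travel now [-1.7  2.  41.3] turn [-0.006 -0.002  0.   ] | travel after turn [-1.7  1.7 41.3] at [613.6 159.2  84.3] th 86.8 F [ 1.6 -0.3 -0.8] w 31.5 t 36.2
```

>>> carry_out(rows=[{"travel":[0,1,20],"rotation":[0,0,0],"claw":22},{"travel":[0,0,15],"rotation":[0,0,0],"claw":22},{"travel":[0,0,6],"rotation":[0,0,0],"claw":22},{"travel":[0,0,0],"rotation":[0,0,0],"claw":22},{"travel":[0,0,0],"rotation":[0,0,0],"claw":22},{"travel":[0,0,0],"rotation":[0,0,0],"claw":22}])

```text
time: 36.7
tool_pos: [0.6173, 0.1597, 0.0464]
ee_rot: [-0.0, 0.727, 0.687, 0.002]
contact_force: [-0.9, -0.3, -1.1]
gripper_width: 0.365
gripper_force: 40.4
```

```bash
python3 - <<'E'
from mods import *
p,r,s=pose(); print(toN(*p[:2]),r.as_matrix()[:,2].round(3))
w=N(-.5,35); go(*w,40.2,86.77)
E
```

```text
[  1.5 112.3] [ 0.002  0.003 -1.   ]
travel now [-77.4  -2.    5.9] turn [ 0.002 -0.003  0.   ] | travel after turn [-77.3  -2.    6.2] at [617.3 159.7  46.4] th 86.8 F [-0.9 -0.3 -1.1] w 31.1 t 36.7
```

>>> carry_out(rows=[{"travel":[0,-1.7,5.5],"rotation":[0,0,0],"claw":22},{"travel":[-12,0,0],"rotation":[0,0,0],"claw":22},{"travel":[-15,0,0],"rotation":[0,0,0],"claw":22},{"travel":[-15,0,0],"rotation":[0,0,0],"claw":22},{"travel":[-15,0,0],"rotation":[0,0,0],"claw":22},{"travel":[-15,0,0],"rotation":[0,0,0],"claw":22},{"travel":[-5,0,0],"rotation":[0,0,0],"claw":22},{"travel":[0,0,0],"rotation":[0,0,0],"claw":22}])

```text
time: 37.37
tool_pos: [0.6104, 0.0797, 0.0398]
ee_rot: [-0.0, 0.727, 0.686, 0.0]
contact_force: [-1.2, -4.6, 5.5]
gripper_width: 0.368
gripper_force: 41.2
```

```bash
python3 - <<'E'
from mods import *
p,r,s=pose(); print(toN(*p[:2]),r.as_matrix()[:,2].round(3))
w=N(-.5,-44); go(*w,40,86.77)
E
```

```text
[-0.9 32.1] [-0.     0.001 -1.   ]
travel now [-76.1   0.5  -0.3] turn [-0.    -0.001 -0.002] | travel after turn [-76.1   0.4  -0.2] at [610.4  79.7  39.8] th 86.7 F [-1.2 -4.6  5.5] w 31.4 t 37.4
```

>>> carry_out(rows=[{"travel":[-15,0.3,-0.3],"rotation":[0,0,0],"claw":22},{"travel":[-20,0,0],"rotation":[0,0,0],"claw":22},{"travel":[-20,0,0],"rotation":[0,0,0],"claw":22},{"travel":[-10,0,0],"rotation":[0,0,0],"claw":22},{"travel":[-4,0,0],"rotation":[0,0,0],"claw":22},{"travel":[-2,0,0],"rotation":[0,0,0],"claw":22},{"travel":[-2,0,0],"rotation":[0,0,0],"claw":22},{"travel":[-1,0,0],"rotation":[0,0,0],"claw":22},{"travel":[0,0,0],"rotation":[0,0,0],"claw":22},{"travel":[0,0,0],"rotation":[0,0,0],"claw":22}])

```text
time: 38.2
tool_pos: [0.6068, 0.0091, 0.0397]
ee_rot: [-0.001, 0.727, 0.687, 0.001]
contact_force: [0.1, 2.3, 5.9]
gripper_width: 0.366
gripper_force: 41.3
```

>>> carry_out(rows=[{"travel":[-1,0,0],"rotation":[0,0,0],"claw":22},{"travel":[-1,0,0],"rotation":[0,0,0],"claw":22},{"travel":[-1,0,0],"rotation":[0,0,0],"claw":22},{"travel":[0,0,0],"rotation":[0,0,0],"claw":22}])

```text
time: 38.53
tool_pos: [0.6066, 0.0065, 0.0398]
ee_rot: [-0.001, 0.727, 0.687, 0.001]
contact_force: [0.1, 2.3, 5.0]
gripper_width: 0.364
gripper_force: 41.4
```

>>> carry_out(rows=[{"travel":[-1,0,0],"rotation":[0,0,0],"claw":22},{"travel":[-1,0,0],"rotation":[0,0,0],"claw":22},{"travel":[0,0,0],"rotation":[0,0,0],"claw":22},{"travel":[0,0,0],"rotation":[0,0,0],"claw":22}])

```text
time: 38.87
tool_pos: [0.6065, 0.0045, 0.0397]
ee_rot: [-0.001, 0.727, 0.687, 0.001]
contact_force: [-0.2, 3.2, 5.2]
gripper_width: 0.369
gripper_force: 41.3
```

Expected around y = +3.5 mm; push on in small steps.

>>> carry_out(rows=[{"travel":[-1,0,0],"rotation":[0,0,0],"claw":22},{"travel":[-1,0,0],"rotation":[0,0,0],"claw":22},{"travel":[-1,0,0],"rotation":[0,0,0],"claw":22},{"travel":[0,0,0],"rotation":[0,0,0],"claw":22}])

```text
time: 39.2
tool_pos: [0.6065, 0.0033, 0.0399]
ee_rot: [-0.002, 0.727, 0.687, 0.003]
contact_force: [0.5, 8.2, 7.0]
gripper_width: 0.365
gripper_force: 41.3
```

>>> carry_out(rows=[{"travel":[-1,0,0],"rotation":[0,0,0],"claw":22},{"travel":[-1,0,0],"rotation":[0,0,0],"claw":22},{"travel":[0,0,0],"rotation":[0,0,0],"claw":22},{"travel":[0,0,0],"rotation":[0,0,0],"claw":22}])

```text
time: 39.53
tool_pos: [0.6065, 0.0031, 0.04]
ee_rot: [-0.003, 0.727, 0.686, 0.004]
contact_force: [1.5, 13.2, 6.5]
gripper_width: 0.368
gripper_force: 41.4
```

>>> carry_out(rows=[{"travel":[-1,0,0],"rotation":[0,0,0],"claw":22},{"travel":[-1,0,0],"rotation":[0,0,0],"claw":22},{"travel":[0,0,0],"rotation":[0,0,0],"claw":22},{"travel":[0,0,0],"rotation":[0,0,0],"claw":22}])

```text
time: 39.87
tool_pos: [0.6065, 0.0026, 0.0403]
ee_rot: [-0.004, 0.728, 0.686, 0.005]
contact_force: [1.2, 16.3, 8.7]
gripper_width: 0.366
gripper_force: 41.7
```

>>> carry_out(rows=[{"travel":[2,0,0],"rotation":[0,0,0],"claw":22},{"travel":[2,0,0],"rotation":[0,0,0],"claw":55},{"travel":[0,0,0],"rotation":[0,0,0],"claw":55},{"travel":[0,0,0],"rotation":[0,0,0],"claw":55},{"travel":[0,0,-30],"rotation":[0,0,0],"claw":60},{"travel":[0,0,-35],"rotation":[0,0,0],"claw":60},{"travel":[0,0,-35],"rotation":[0,0,0],"claw":60},{"travel":[0,0,0],"rotation":[0,0,0.12],"claw":60},{"travel":[0,0,0],"rotation":[0,0,0.12],"claw":60},{"travel":[0,0,0],"rotation":[0,0,0.12],"claw":60},{"travel":[0,0,0],"rotation":[0,0,0],"claw":60},{"travel":[0,0,0],"rotation":[0,0,0],"claw":60}])

```text
time: 40.87
tool_pos: [0.6056, -0.0001, 0.1387]
ee_rot: [-0.001, 0.837, 0.547, -0.0]
contact_force: [0.6, -0.2, 1.2]
gripper_width: 0.704
gripper_force: 0.0
```

```bash
python3 - <<'E'
from mods import *
p,d=shot('top'); C=fcloud('top',d)
for m in mods(C): print(m)
go(433.4,309.3,100,65.2)
E
```

```text
(array([433.6, 309.8]), array([31.8, 44.4], dtype=float32), 64.94)
travel now [ 213.9 -281.9   39.8] turn [-0.003 -0.001  0.019] | travel after turn [ 208.5 -286.    38.7] at [605.6   0.  138.7] th 66.3 F [-0.3 -0.1 -0.2] w 59.8 t 40.9
```

>>> carry_out(rows=[{"travel":[8.3,-30.9,0],"rotation":[0,0,0],"claw":60},{"travel":[8.3,-30.9,0],"rotation":[0,0,0],"claw":60},{"travel":[8.3,-30.9,0],"rotation":[0,0,0],"claw":60},{"travel":[8.3,-30.9,0],"rotation":[0,0,0],"claw":60},{"travel":[8.3,-30.9,0],"rotation":[0,0,0],"claw":60},{"travel":[28.8,-21.2,0],"rotation":[0,0,0],"claw":60},{"travel":[28.8,-21.2,0],"rotation":[0,0,0],"claw":60},{"travel":[28.8,-21.2,0],"rotation":[0,0,0],"claw":60},{"travel":[28.8,-21.2,0],"rotation":[0,0,0],"claw":60},{"travel":[28.8,-21.2,0],"rotation":[0,0,0],"claw":60},{"travel":[28.8,-21.2,0],"rotation":[0,0,0.019],"claw":60}])

```text
time: 41.83
tool_pos: [0.4342, 0.3118, 0.14]
ee_rot: [-0.001, 0.842, 0.539, 0.0]
contact_force: [0.1, -0.2, -0.4]
gripper_width: 0.7
gripper_force: 0.0
```

>>> carry_out(rows=[{"travel":[0,0,20],"rotation":[0,0,0],"claw":60},{"travel":[0,0,15],"rotation":[0,0,0],"claw":60},{"travel":[0,0,0],"rotation":[0,0,0],"claw":60},{"travel":[0,0,0],"rotation":[0,0,0],"claw":60},{"travel":[0,0,0],"rotation":[0,0,0],"claw":60}])

```text
time: 42.25
tool_pos: [0.4354, 0.3103, 0.1056]
ee_rot: [-0.001, 0.843, 0.538, 0.001]
contact_force: [-1.1, 0.3, 0.8]
gripper_width: 0.699
gripper_force: 0.0
```

```bash
python3 - <<'E'
from mods import *
p,d=shot('top'); C=fcloud('top',d); Z=C[...,2]
q=C[(Z>.057)&(C[...,1]<.04)&(C[...,1]>-.17)&(abs(C[...,0]-.603)<.03)&(Z<.07)]
for a,b in((-.17,-.092),(-.092,-.028),(-.028,.04)):
  t=q[(q[:,1]>a)&(q[:,1]<b)]; print('row',rect(t),toN(*rect(t)[0]))
p,d=shot('side');S=fcloud('side',d);Z=S[...,2]
q=S[(Z>.052)&(Z<.06)&(abs(S[...,0]-.433)<.05)&(abs(S[...,1]-.309)<.06)]; print(len(q),rect(q) if len(q)>5 else 0)
go(433.5,309.5,30,65.2)
E
```

```text
row (array([ 599.4, -124.8]), array([32.6, 45.6], dtype=float32), 87.15) [  -0.4 -172.7]
row (array([602.9, -60.6]), array([31.7, 45.3], dtype=float32), 91.19) [  -0.5 -108.4]
row (array([606.2,   2.6]), array([32.1, 45.1], dtype=float32), 91.42) [ -0.8 -45.1]
333 (array([432.5, 312.5]), array([31. , 45.4], dtype=float32), 66.44)
travel now [-2.  -1.7 76.1] turn [-0.001 -0.003 -0.003] | travel after turn [-1.8 -1.7 76.1] at [435.8 310.4 106.1] th 65.1 F [-0.2 -0.2  0.8] w 60.2 t 42.4
```

>>> carry_out(rows=[{"travel":[-1.5,-1,0],"rotation":[0,0,0],"claw":60},{"travel":[0,0,20],"rotation":[0,0,0],"claw":60},{"travel":[0,0,20],"rotation":[0,0,0],"claw":60},{"travel":[0,0,20],"rotation":[0,0,0],"claw":60},{"travel":[0,0,14],"rotation":[0,0,0],"claw":60},{"travel":[0,0,0],"rotation":[0,0,0],"claw":60},{"travel":[0,0,0],"rotation":[0,0,0],"claw":22},{"travel":[0,0,0],"rotation":[0,0,0],"claw":22},{"travel":[0,0,0],"rotation":[0,0,0],"claw":22},{"travel":[0,0,0],"rotation":[0,0,0],"claw":22},{"travel":[0,0,0],"rotation":[0,0,0],"claw":22},{"travel":[0,0,0],"rotation":[0,0,0],"claw":22}])

```text
time: 43.35
tool_pos: [0.4343, 0.3102, 0.0326]
ee_rot: [-0.001, 0.843, 0.538, 0.002]
contact_force: [0.0, 0.2, 7.0]
gripper_width: 0.367
gripper_force: 41.5
```

```bash
python3 - <<'E'
from mods import *
p,r,s=pose(); print(s['gripper_force'],r.as_matrix()[:,2].round(3))
go(480,110,140,86.77)
w=N(-.5,112); print(w);go(*w,140,86.77)
E
```

```text
41.49151682853699 [ 0.002  0.004 -1.   ]
travel now [-161.9  125.8 -108.1] turn [ 0.001 -0.004 -0.379] | travel after turn [-197.4   56.9 -107.4] at [434.3 310.2  32.6] th 65.1 F [0.  0.2 7. ] w 31.3 t 43.4
[615.31135362 159.45024886]
travel now [ -60.   227.7 -107.7] turn [ 0.001 -0.004 -0.379] | travel after turn [-140.4  189.2 -107.4] at [434.3 310.2  32.6] th 65.1 F [0.  0.2 7. ] w 31.3 t 43.4
```

>>> carry_out(rows=[{"travel":[0,0,-15],"rotation":[0,0,0],"claw":22},{"travel":[0,0,-30],"rotation":[0,0,0],"claw":22},{"travel":[0,0,-30],"rotation":[0,0,0],"claw":22},{"travel":[0,0,-30],"rotation":[0,0,0],"claw":22},{"travel":[-27,21,0],"rotation":[0,0,0],"claw":22},{"travel":[-27,21,0],"rotation":[0,0,0],"claw":22},{"travel":[-27,21,0],"rotation":[0,0,0],"claw":22},{"travel":[-27,21,0],"rotation":[0,0,0],"claw":22},{"travel":[-27,21,0],"rotation":[0,0,0],"claw":22},{"travel":[-27,21,0],"rotation":[0,0,0],"claw":22},{"travel":[0,0,0],"rotation":[0,0,0],"claw":22}])

```text
time: 44.27
tool_pos: [0.4806, 0.1041, 0.1356]
ee_rot: [0.001, 0.844, 0.536, -0.0]
contact_force: [-0.4, 0.0, -0.9]
gripper_width: 0.368
gripper_force: 40.6
```

>>> carry_out(rows=[{"travel":[25.5,25.5,0],"rotation":[0,0,0],"claw":22},{"travel":[25.5,25.5,0],"rotation":[0,0,0],"claw":22},{"travel":[25.5,25.5,0],"rotation":[0,0,0],"claw":22},{"travel":[25.5,25.5,0],"rotation":[0,0,0],"claw":22},{"travel":[0,0,0],"rotation":[0,0,-0.1],"claw":22},{"travel":[0,0,0],"rotation":[0,0,-0.1],"claw":22},{"travel":[0,0,0],"rotation":[0,0,-0.1],"claw":22},{"travel":[0,0,0],"rotation":[0,0,-0.079],"claw":22},{"travel":[0,0,25],"rotation":[0,0,0],"claw":22},{"travel":[0,0,25],"rotation":[0,0,0],"claw":22},{"travel":[0,0,0],"rotation":[0,0,0],"claw":22},{"travel":[0,0,0],"rotation":[0,0,0],"claw":22}])

```text
time: 45.27
tool_pos: [0.6131, 0.1593, 0.0841]
ee_rot: [-0.003, 0.727, 0.687, -0.001]
contact_force: [0.4, 0.0, -1.5]
gripper_width: 0.362
gripper_force: 40.6
```

```bash
python3 - <<'E'
from mods import *
p,r,s=pose(); print(toN(*p[:2]))
w=N(-0.5,111); go(*w,44,86.77)
E
```

```text
[ -2.7 111.7]
travel now [-0.7  2.5 40.1] turn [-0.006 -0.002  0.001] | travel after turn [-0.7  2.2 40.1] at [613.1 159.3  84.1] th 86.8 F [ 0.4  0.  -1.5] w 31.0 t 45.3
```

Same pattern as before: lower, settle, measure.

>>> carry_out(rows=[{"travel":[0,1,20],"rotation":[0,0,0],"claw":22},{"travel":[0,0,15],"rotation":[0,0,0],"claw":22},{"travel":[0,0,5],"rotation":[0,0,0],"claw":22},{"travel":[0,0,0],"rotation":[0,0,0],"claw":22},{"travel":[0,0,0],"rotation":[0,0,0],"claw":22},{"travel":[0,0,0],"rotation":[0,0,0],"claw":22}])

```text
time: 45.77
tool_pos: [0.6169, 0.1594, 0.0472]
ee_rot: [-0.0, 0.727, 0.687, 0.002]
contact_force: [0.3, -0.0, -1.0]
gripper_width: 0.366
gripper_force: 40.7
```

```bash
python3 - <<'E'
from mods import *
p,r,s=pose(); print(toN(*p[:2]),r.as_matrix()[:,2].round(3))
w=N(-.5,35); go(*w,41,86.77)
E
```

```text
[  1.1 112. ] [ 0.002  0.003 -1.   ]
travel now [-77.1  -1.6   6. ] turn [ 0.002 -0.003  0.   ] | travel after turn [-77.   -1.6   6.2] at [616.9 159.4  47.2] th 86.8 F [ 0.3 -0.  -1. ] w 31.2 t 45.8
```

>>> carry_out(rows=[{"travel":[0,-1.5,5.5],"rotation":[0,0,0],"claw":22},{"travel":[-12,0,0],"rotation":[0,0,0],"claw":22},{"travel":[-15,0,0],"rotation":[0,0,0],"claw":22},{"travel":[-15,0,0],"rotation":[0,0,0],"claw":22},{"travel":[-15,0,0],"rotation":[0,0,0],"claw":22},{"travel":[-15,0,0],"rotation":[0,0,0],"claw":22},{"travel":[-8,0,0],"rotation":[0,0,0],"claw":22},{"travel":[-3,0,0],"rotation":[0,0,0],"claw":22},{"travel":[0,0,0],"rotation":[0,0,0],"claw":22},{"travel":[0,0,0],"rotation":[0,0,0],"claw":22}])

```text
time: 46.6
tool_pos: [0.6101, 0.0746, 0.0406]
ee_rot: [-0.0, 0.727, 0.687, 0.0]
contact_force: [-1.0, -2.7, 5.8]
gripper_width: 0.368
gripper_force: 41.7
```

>>> carry_out(rows=[{"travel":[-1,0,0],"rotation":[0,0,0],"claw":22},{"travel":[-1,0,0],"rotation":[0,0,0],"claw":22},{"travel":[-1,0,0],"rotation":[0,0,0],"claw":22},{"travel":[0,0,0],"rotation":[0,0,0],"claw":22}])

```text
time: 46.93
tool_pos: [0.61, 0.074, 0.0406]
ee_rot: [-0.001, 0.727, 0.687, 0.001]
contact_force: [0.4, 3.0, 5.7]
gripper_width: 0.367
gripper_force: 41.7
```

>>> carry_out(rows=[{"travel":[-1,0,0],"rotation":[0,0,0],"claw":22},{"travel":[-1,0,0],"rotation":[0,0,0],"claw":22},{"travel":[-1,0,0],"rotation":[0,0,0],"claw":22},{"travel":[0,0,0],"rotation":[0,0,0],"claw":22}])

```text
time: 47.27
tool_pos: [0.6101, 0.0711, 0.0406]
ee_rot: [-0.001, 0.727, 0.687, 0.002]
contact_force: [1.3, 2.8, 5.6]
gripper_width: 0.372
gripper_force: 41.6
```

Home expected near y ≈ 67 mm; keep pushing in small steps.

>>> carry_out(rows=[{"travel":[-1,0,0],"rotation":[0,0,0],"claw":22},{"travel":[-1,0,0],"rotation":[0,0,0],"claw":22},{"travel":[-1,0,0],"rotation":[0,0,0],"claw":22},{"travel":[0,0,0],"rotation":[0,0,0],"claw":22}])

```text
time: 47.6
tool_pos: [0.6099, 0.068, 0.0406]
ee_rot: [-0.001, 0.727, 0.687, 0.002]
contact_force: [-0.0, 3.2, 5.9]
gripper_width: 0.365
gripper_force: 41.6
```

>>> carry_out(rows=[{"travel":[-1,0,0],"rotation":[0,0,0],"claw":22},{"travel":[-1,0,0],"rotation":[0,0,0],"claw":22},{"travel":[0,0,0],"rotation":[0,0,0],"claw":22},{"travel":[0,0,0],"rotation":[0,0,0],"claw":22}])

```text
time: 47.93
tool_pos: [0.6099, 0.0674, 0.0407]
ee_rot: [-0.002, 0.727, 0.687, 0.002]
contact_force: [1.4, 6.7, 5.9]
gripper_width: 0.367
gripper_force: 41.6
```

>>> carry_out(rows=[{"travel":[-1,0,0],"rotation":[0,0,0],"claw":22},{"travel":[-1,0,0],"rotation":[0,0,0],"claw":22},{"travel":[0,0,0],"rotation":[0,0,0],"claw":22},{"travel":[0,0,0],"rotation":[0,0,0],"claw":22}])

```text
time: 48.27
tool_pos: [0.6099, 0.0671, 0.0408]
ee_rot: [-0.003, 0.727, 0.686, 0.004]
contact_force: [0.9, 11.1, 6.5]
gripper_width: 0.364
gripper_force: 41.7
```

>>> carry_out(rows=[{"travel":[-1,0,0],"rotation":[0,0,0],"claw":22},{"travel":[0,0,0],"rotation":[0,0,0],"claw":22},{"travel":[2,0,0],"rotation":[0,0,0],"claw":22},{"travel":[2,0,0],"rotation":[0,0,0],"claw":55},{"travel":[0,0,0],"rotation":[0,0,0],"claw":55},{"travel":[0,0,0],"rotation":[0,0,0],"claw":55},{"travel":[0,0,-30],"rotation":[0,0,0],"claw":45},{"travel":[0,0,-35],"rotation":[0,0,0],"claw":45},{"travel":[0,0,-35],"rotation":[0,0,0],"claw":45},{"travel":[0,0,-35],"rotation":[0,0,0],"claw":45},{"travel":[0,0,-30],"rotation":[0,0,0],"claw":45},{"travel":[0,0,0],"rotation":[0,0,0],"claw":45}])

```text
time: 49.27
tool_pos: [0.6128, 0.0651, 0.2117]
ee_rot: [0.003, 0.727, 0.687, 0.005]
contact_force: [0.9, 0.0, 1.5]
gripper_width: 0.526
gripper_force: 0.0
```

>>> carry_out(rows=[{"travel":[0,-30,0],"rotation":[0,0,0.12],"claw":45},{"travel":[0,-30,0],"rotation":[0,0,0.12],"claw":45},{"travel":[0,-30,0],"rotation":[0,0,0.12],"claw":45},{"travel":[0,-30,0],"rotation":[0,0,0.12],"claw":45},{"travel":[0,0,0],"rotation":[0,0,0.12],"claw":45},{"travel":[0,0,0],"rotation":[0,0,0.12],"claw":45},{"travel":[0,0,0],"rotation":[0,0,0.12],"claw":45},{"travel":[0,0,0],"rotation":[0,0,0.12],"claw":45},{"travel":[0,0,0],"rotation":[0,0,0.12],"claw":45},{"travel":[0,0,0],"rotation":[0,0,0.12],"claw":45},{"travel":[0,0,0],"rotation":[0,0,0.12],"claw":45},{"travel":[0,0,0],"rotation":[0,0,0.12],"claw":45}])

```text
time: 50.27
tool_pos: [0.493, 0.093, 0.2041]
ee_rot: [-0.001, 0.999, 0.034, -0.001]
contact_force: [-0.4, 0.2, 0.1]
gripper_width: 0.526
gripper_force: 0.0
```

```bash
python3 - <<'E'
from mods import *
p,d=shot('top','t9'); C=fcloud('top',d); Z=C[...,2]
q=C[(Z>.057)&(C[...,1]<.1)&(C[...,1]>-.17)&(abs(C[...,0]-.605)<.03)&(Z<.07)]
for a,b in((-.17,-.092),(-.092,-.028),(-.028,.036),(.036,.1)):
  t=q[(q[:,1]>a)&(q[:,1]<b)]; print('row',rect(t),toN(*rect(t)[0]),np.median(t[:,2]))
q=C[(Z>.045)&(Z<.07)&(abs(C[...,0]-.573)<.06)&(abs(C[...,1]+.4)<.06)]; print('dummy',rect(q),np.median(q[:,2]))
q=C[(Z>.1)&(Z<.17)&(C[...,1]>.22)&(C[...,1]<.3)&(C[...,0]<.65)&(C[...,0]>.53)]; print('handle', rect(q) if len(q)>5 else 0,np.percentile(q[:,2],[50,95]))
w=N(-58,208);go(*w,200,-3.23)
cv2.imwrite('pics/t9c.png',cv2.resize(cv2.imread('pics/t9.png')[190:310,150:550],None,fx=2,fy=2))
E
```

```text
row (array([ 599. , -124.6]), array([32. , 45.5], dtype=float32), 86.8) [  -0.8 -172.5] 0.06401354882195132
row (array([602.9, -60.7]), array([32.1, 45.4], dtype=float32), 91.83) [  -0.5 -108.5] 0.06377529886133182
row (array([606. ,   2.6]), array([32. , 45.2], dtype=float32), 91.41) [ -1.  -45.1] 0.06398097368889677
row (array([609.9,  66.8]), array([32.4, 45.5], dtype=float32), 85.16) [-0.7 19.2] 0.06385477409180795
dummy (array([ 573.5, -402.2]), array([31.8, 32.3], dtype=float32), 41.47) 0.0592742368027398
handle (array([589.9, 255.5]), array([29.9, 84.5], dtype=float32), 162.99) [0.14900473 0.15169518]
travel now [  81.  -160.6    4.2] turn [-0.002  0.003  0.121] | travel after turn [  60.9 -169.2    4.1] at [493.   93.1 204.1] th 3.7 F [-0.2  0.3  0.5] w 45.2 t 50.3
```

View pics/t9c.png

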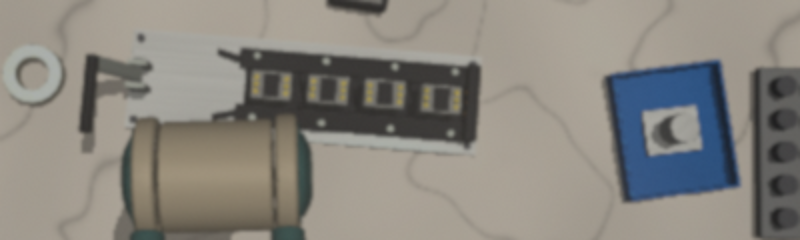

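>>> carry_out(rows=[{"travel":[16.2,-33,0],"rotation":[0,0,0],"claw":45},{"travel":[16.2,-33,0],"rotation":[0,0,0],"claw":45},{"travel":[16.2,-33,0],"rotation":[0,0,0],"claw":45},{"travel":[16.2,-32,0],"rotation":[0,0,0],"claw":45},{"travel":[16.2,-31,0],"rotation":[0,0,0],"claw":45},{"travel":[0,0,0],"rotation":[0,0,0.121],"claw":45},{"travel":[0,0,0],"rotation":[0,0,0],"claw":45},{"travel":[0,0,0],"rotation":[0,0,0],"claw":45},{"travel":[0,0,0],"rotation":[0,0,0],"claw":45}], force=25)

```text
time: 51.07
tool_pos: [0.5616, 0.2602, 0.2049]
ee_rot: [-0.001, 1.0, -0.022, -0.001]
contact_force: [-0.8, -0.5, -0.3]
gripper_width: 0.527
gripper_force: 0.0
```

```bash
python3 - <<'E'
from mods import *
p,d=shot('side'); S=fcloud('side',d); Z=S[...,2]
go(560,259,124,-3.23)
E
```

```text
travel now [-1.5  1.4 81.2] turn [-0.002  0.002  0.012] | travel after turn [-1.7  1.2 81.2] at [561.7 260.2 205.2] th -2.6 F [-0.1  0.4  0.8] w 45.0 t 51.1
```

>>> carry_out(rows=[{"travel":[-1.5,1.3,0],"rotation":[0,0,0.012],"claw":45},{"travel":[0,0,25],"rotation":[0,0,0],"claw":45},{"travel":[0,0,25],"rotation":[0,0,0],"claw":45},{"travel":[0,0,20],"rotation":[0,0,0],"claw":45},{"travel":[0,0,10],"rotation":[0,0,0],"claw":45},{"travel":[0,0,0],"rotation":[0,0,0],"claw":45},{"travel":[0,0,0],"rotation":[0,0,0],"claw":8},{"travel":[0,0,0],"rotation":[0,0,0],"claw":8},{"travel":[0,0,0],"rotation":[0,0,0],"claw":8},{"travel":[0,0,0],"rotation":[0,0,0],"claw":8},{"travel":[0,0,0],"rotation":[0,0,0],"claw":8}])

```text
time: 52.03
tool_pos: [0.5617, 0.2603, 0.1272]
ee_rot: [-0.001, 1.0, -0.029, 0.001]
contact_force: [0.2, -1.2, 5.8]
gripper_width: 0.154
gripper_force: 24.7
```

```bash
python3 - <<'E'
from mods import *
p,r,s=pose(); print(p.round(1),toN(*p[:2]),s['contact_force'],r.as_matrix()[:,2].round(3),s['gripper_width']*85.4,s['gripper_force'])
a=np.radians(np.r_[111.7,np.arange(104,-1,-8.)]); P=np.c_[-97*np.cos(a),97*np.sin(a)]; print((-np.diff(P,axis=0)).round(1).tolist())
E
```

```text
[561.7 260.3 127.2] [-59.7 209.7] [ 0.15008856 -1.20325283  5.79250491] [ 0.002  0.003 -1.   ] 13.181322806209032 24.662460386753082
[[12.4, -4.0], [13.3, -2.3], [13.5, -0.5], [13.5, 1.4], [13.1, 3.3], [12.5, 5.1], [11.7, 6.8], [10.7, 8.3], [9.4, 9.7], [8.0, 10.9], [6.4, 11.9], [4.6, 12.7], [2.8, 13.2], [0.9, 13.5]]
```

>>> carry_out(rows=[{"travel":[0,12.4,-4],"rotation":[0,0,0],"claw":8},{"travel":[0,13.3,-2.3],"rotation":[0,0,0],"claw":8},{"travel":[0,13.5,-0.5],"rotation":[0,0,0],"claw":8},{"travel":[0,13.5,1.4],"rotation":[0,0,0],"claw":8},{"travel":[0,13.1,3.3],"rotation":[0,0,0],"claw":8},{"travel":[0,12.5,5.1],"rotation":[0,0,0],"claw":8},{"travel":[0,11.7,6.8],"rotation":[0,0,0],"claw":8},{"travel":[0,10.7,8.3],"rotation":[0,0,0],"claw":8},{"travel":[0,9.4,9.7],"rotation":[0,0,0],"claw":8},{"travel":[0,8,10.9],"rotation":[0,0,0],"claw":8},{"travel":[0,6.4,11.9],"rotation":[0,0,0],"claw":8},{"travel":[0,4.6,12.7],"rotation":[0,0,0],"claw":8}])

```text
time: 53.03
tool_pos: [0.553, 0.1305, 0.0604]
ee_rot: [-0.001, 1.0, -0.029, -0.001]
contact_force: [3.1, 2.2, 0.1]
gripper_width: 0.154
gripper_force: 25.0
```

>>> carry_out(rows=[{"travel":[0,2.8,13.2],"rotation":[0,0,0],"claw":8},{"travel":[0,0.9,10],"rotation":[0,0,0],"claw":8},{"travel":[0,0,2],"rotation":[0,0,0],"claw":8},{"travel":[0,0,0],"rotation":[0,0,0],"claw":8},{"travel":[0,0,0],"rotation":[0,0,0],"claw":8}])

```text
time: 53.45
tool_pos: [0.5528, 0.1276, 0.0365]
ee_rot: [-0.001, 1.0, -0.029, -0.001]
contact_force: [1.9, 2.2, 8.3]
gripper_width: 0.157
gripper_force: 25.9
```

```bash
python3 - <<'E'
from mods import *
p,r,s=pose(); print(p.round(1),toN(*p[:2]),s['contact_force'],s['gripper_width']*85.4,s['gripper_force'])
E
```

```text
[552.8 127.6  36.5] [-61.1  76.7] [1.91576519 2.16221928 8.34078211] 13.449483780851118 25.92100292444229
```

>>> carry_out(rows=[{"travel":[0,0,0],"rotation":[0,0,0],"claw":45},{"travel":[0,0,0],"rotation":[0,0,0],"claw":45},{"travel":[0,0,0],"rotation":[0,0,0],"claw":45},{"travel":[0,0,-20],"rotation":[0,0,0],"claw":45},{"travel":[0,0,-30],"rotation":[0,0,0],"claw":45},{"travel":[0,0,-35],"rotation":[0,0,0],"claw":45},{"travel":[0,0,-35],"rotation":[0,0,0],"claw":45},{"travel":[-35,0,-20],"rotation":[0,0,0],"claw":45},{"travel":[-35,0,0],"rotation":[0,0,0],"claw":45},{"travel":[-35,0,0],"rotation":[0,0,0],"claw":45},{"travel":[0,0,0],"rotation":[0,0,0],"claw":45},{"travel":[0,0,0],"rotation":[0,0,0],"claw":45}])

```text
time: 54.45
tool_pos: [0.4452, 0.1335, 0.1762]
ee_rot: [-0.001, 1.0, -0.029, -0.002]
contact_force: [1.9, 0.2, 0.7]
gripper_width: 0.523
gripper_force: 0.0
```

```bash
python3 - <<'E'
from mods import *
p,d=shot('top','t10'); C=fcloud('top',d); Z=C[...,2]
q=C[(Z>.057)&(C[...,1]<.1)&(C[...,1]>-.17)&(abs(C[...,0]-.605)<.03)&(Z<.07)]
for a,b in((-.17,-.092),(-.092,-.028),(-.028,.036),(.036,.1)):
  t=q[(q[:,1]>a)&(q[:,1]<b)]; print('row',toN(*rect(t)[0]),np.median(t[:,2]))
q=C[(Z>.045)&(C[...,1]>.105)&(C[...,1]<.145)&(C[...,0]<.6)&(C[...,0]>.53)&(Z<.1)]; print('handle',rect(q),np.median(q[:,2]))
q=C[(Z>.045)&(Z<.07)&(abs(C[...,0]-.573)<.06)&(abs(C[...,1]+.4)<.06)]; print('dummy',rect(q),np.median(q[:,2]))
cv2.imwrite('pics/t10c.png',cv2.resize(cv2.imread('pics/t10.png')[120:340,100:560],None,fx=1.7,fy=1.7))
E
```

```text
row [  -0.9 -172.5] 0.06394023872302723
row [  -0.3 -108.4] 0.06412519611690914
row [ -1.  -45.1] 0.06385172089411384
row [-0.9 19.3] 0.06399875146963352
handle (array([569.5, 124.2]), array([13.7, 59.3], dtype=float32), 176.88) 0.06001519288758406
dummy (array([ 573.2, -402.5]), array([32.1, 32.1], dtype=float32), 178.33) 0.05861622286199775
```

View pics/t10c.png

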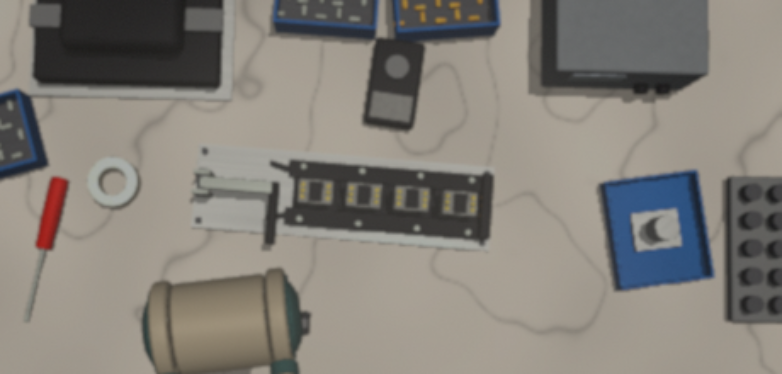

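The picture shows the lever closed (handle at 270,213), four modules in an unbroken row (315–460, 200) and the dummy upright in the tray (657,230). The other things on the bench are where they were.

```bash
python3 -c "
from station import *
print(close_job())"
```

```text
the job is handed in; nothing more can be done
None
```

The job is handed in: all four modules are in the track in a gapless row from the end stop, the setting dummy stands upright in the blue tray, and the keeper lever is closed; the hand-in gave no verdict, so this rests on my last camera check.

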